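Find the heavy battery pack and hold it ready over the cradle

ROBOT

A 6-joint arm with a two-finger parallel gripper is mounted at the origin on the work surface. World frame = base frame: x ahead of the robot, y to its left, z up, the work surface at z = 0. Lengths are in m, angles in rad, forces in N, time in s.
With the tool pointing down it reaches from about 0.275 to 0.725 m from the base axis. Payload 5.6 kg.
Tool frame: the origin (TCP) lies at the very end of the fingers, on their centre line; the grasp point (between the pads) lies 19 mm behind it; x points along the fingers, z is the direction in which the jaws open and shut, and the axes are right-handed (so a half turn about x gives the same grasp; the last joint's range is limited). The gripper opens to 85 mm and grips with 20 to 120 N. Pads are 22 mm wide; open, the fingers measure 114 mm over their backs; the gripper's body (76 mm by 85 mm) begins 54 mm behind the grasp point. The pads swing forward as they close: fully open they stand 13 mm farther back than shut.
Start: joints at [1.603, 0.255, 0.108, 0, -1.424, -0.285], TCP at [0.138, 0.533, 0.231] pointing down, gripper open.
Joint ranges: [-2.95, 2.95], [-1.21, 1.97], [-1.09, 1.5], [-2.87, 1.71], [-2.94, -0.07], [-3.05, 3.05]. Speed limits (rad/s): [2.57, 2.57, 3.14, 3.14, 3.14, 3.14].

INTERFACE

Orientations are given as a unit quaternion [x, y, z, w].
In Python, from rig import * gives the robot as it stands. The module is installed in compiled form; this text tells all that it offers.
- The arm moves only by the shell command python3 -m handwheel 'ROWS' [OPENING] [FORCE]. ROWS is JSON, a list of rows, each an object of numbers: "dx", "dy", "dz": the shift along the tool's x, y, z in units of 25 mm (1.0 is 25 mm); "wx", "wy", "wz": the turn, a rotation vector about the tool's x, y, z in units of 5 degrees (1.0 is 5 degrees). In form: [{"dx": .., "dy": .., "dz": .., "wx": .., "wy": .., "wz": ..}, ...]. A call has 1 to 20 rows; each row shifts and turns the pose as measured when the row begins, along the tool's axes as they then stand; what a row does not reach is not made up. A row lasts 1/12 s, in which the tool goes at most 41.7 mm and 7.16 degrees, less where a joint would pass 70% of its speed; a pose out of reach is approached as far as the arm can. A call is refused whole if a number of a shift passes 1 or a number of a turn 1, either way. A call with a gripper value outside its range is refused whole. OPENING is the opening, from 0 (shut) to 1 (fully open), set as the call begins (- or left out, the last holds). The fingers move at their own pace and stop on an object; FORCE is the grip in N (left out, the last holds). Time passes only in rows, so rows that do not move let the fingers close. It gives the time, the measured TCP pose, the force and the opening at its end, in the units of the state.
- read_state(): the state, without advancing time (a new reading comes with each control period).
- read_camera(name): name is "scene" or "side" or "wrist"; returns the picture (400x640x3 uint8, blue, green, red); there is no depth.
- camera_info(name): a dict with "fx", "fy", "cx", "cy" (pixels), "distortion" ([k1, k2, p1, p2, k3] as OpenCV has them; the pictures are not rectified), "pose" (4x4, takes a point from camera to world coordinates); the wrist camera has in their place "hand_eye" (4x4, takes a point from camera to tool coordinates, whose origin is the TCP and whose axes are the tool frame's). Camera axes: x right, y down, z forward; pixel columns grow to the right and rows downward; lengths in m; the calibration is good to about 2 mm. A picture is of the moment at which its call begins: read the wrist's pose just before it. camera_info takes no time and is no camera call.
- sign_off(): hands the job in, once; it reports no verdict.
The state is a dict: "clock": time; "joint_pos": joint angles; "joint_vel": joint speeds; "tau": joint torques, N m; "ee_pos": TCP position; "ee_rot": TCP orientation; "contact_force": force on the tool from outside, world axes, zero at the start; "wrist_torque": the same for the moment, N m; "opening": finger opening in m.
Only numpy, scipy, OpenCV 4.12 (cv2) and the standard library are available. Lean on these libraries where they do the work, as an engineer would, in place of code of your own. Each camera call takes 0.05 s, during which the arm holds its last target.

TASK

The two battery packs clipped into the charging dock look the same, but only one has all its cells: pull each out against its sprung latch, feel its weight, and stand the lighter one gently on the rubber mat. Finish while still holding the heavier one upright and still over the robot hand's empty battery cradle, lined up with it and with about 8 cm of air beneath it, so that I can check its contacts before it goes in; do not tip a pack over, and leave everything else where it is.

Things in the scene. Friction and masses are not known exactly. Their poses are not given: they have to be found in the camera images.
- dock: Black charging dock, fixed, 118 (its x) x 186 (its y) x 42 mm high. Origin: centre of its underside, z up. Bays at its y = -45 and +45 mm, x = 0: wells 43 x 63 mm, 30 mm deep, floor 12 mm above the desk. A sprung roller in each bay's +x wall sits in the pack's notch: the pull straight up peaks at 8 to 15 N, weight included, in the first 10 mm; 20 mm up the roller lets go, 30 mm up the walls end.
- pack_p_mid (a point): Centre (half-way up) of one battery pack: light grey upright block with a dark cap, 40 (its x) x 60 (its y) x 85 mm high, axes parallel to the dock's while seated; either pack may be in either bay. Seated, it stands 55 mm out of the dock: from 12.5 mm below this point up to its top, 42.5 mm above. Grip it there, across the 40 mm. Shallow latch notch in both broad faces near the foot.
- pack_q_mid (a point): Centre (half-way up) of the other battery pack: the same case in every respect, only the weight differs. The packs weigh between 0.15 and 0.36 kg, the heavier at least 80 g more than the lighter.
- mat_top (a point): Centre of the upper face of the flat black rubber mat, 140 (its x) x 200 (its y) mm, fixed on the desk, top 3 mm above the desk. There is room for both packs side by side along its y.
- cradle_mouth (a point): Centre of the mouth of the empty battery cradle, 42 mm above the desk: black open box, 54 (its x) x 74 (its y) mm outside, on the aluminium base plate of the robot hand. A lined-up pack has its 40 mm along this x and its 60 mm along this y, either way round. z up. The robot hand stands fixed on the plate, 145 mm towards -y of here, about 270 mm tall.
- servo: Small black servo motor, 55 x 20 x 45 mm, loose on the desk; leave it alone. Origin: centre of its underside.
- driver: Screwdriver 190 mm long lying on the desk; leave it alone.
- tape: Roll of paper tape, 84 mm across, 24 mm high, lying on the desk; leave it alone. Origin: centre of its underside.
- jar: Small clear jar with a steel lid, 52 mm across, 58 mm high; leave it alone. Origin: centre of its underside.
- mug: White mug, 80 mm across, 92 mm high; leave it alone. Origin: centre of its underside.
- link: White printed finger link, 58 x 14 x 14 mm, lying on the desk; leave it alone. Origin: centre of its underside.
- caliper: Digital caliper, 210 mm long, 12 mm high, lying on the desk; leave it alone.
There are look-alikes about, which are no part of the job. What is shaped like the part that bears pack_p_mid but blue, brown or yellow is not meant.

How it is judged:
By the outcome, as a careful person would: the job done as asked, in the order asked, and still so for the second after the job is handed in, while the arm keeps its last pose, push and grip.
It also fails if it takes over 72 s, if anything falls off the work surface, if the arm or the gripper's body presses on something with over 40 N, if the wrist force passes 120 N, or if a joint passes its speed limit or range.

## Working session

There is one attempt and no reset: what is moved stays moved. The work goes in short steps, Python scripts to look and compute and a shell command to move; the robot and the scene stay as the last step left them, time stands still between calls to the robot, and variables do not carry over. Pictures are saved under pics/ and viewed, and the job is handed in when it is done.

```bash
mkdir -p pics; ls
python3 - <<'E'
from rig import *
import cv2
s=read_state(); print(s)
for n in ["scene","side","wrist"]:
    cv2.imwrite(f"pics/{n}0.png",read_camera(n)); print(n,camera_info(n))
E
```

```text
pics
{'clock': 0.0, 'joint_pos': array([ 1.60258653e+00,  2.55735277e-01,  1.07009656e-01, -4.85041997e-04,
       -1.42388413e+00, -2.84562392e-01]), 'joint_vel': array([ 0.00010323,  0.00105617,  0.00130208,  0.00104948, -0.0003293 ,
       -0.00099762]), 'tau': array([-1.72220501e-05, -3.86633849e+01,  2.37939799e+01,  5.36546499e+00,
       -6.20168066e-03, -8.45179073e-07]), 'ee_pos': array([0.13738428, 0.53205792, 0.23040242]), 'ee_rot': array([-0.5585385 , -0.43254728,  0.55956574, -0.43338641]), 'contact_force': array([-0.47448441,  0.15873613, -0.22554441]), 'wrist_torque': array([ 0.02324541, -0.01209384, -0.0350414 ]), 'opening': 0.08540708680693963}
scene {'fx': 469.1118259391911, 'fy': 469.1118259391911, 'cx': 326.1238247488308, 'cy': 197.79272926224166, 'distortion': array([-0.03283413,  0.        ,  0.        ,  0.        ,  0.        ]), 'pose': array([[-0.59856753,  0.61461245, -0.51377859,  1.13243285],
       [ 0.80098898,  0.44994267, -0.39492816,  0.44878627],
       [-0.01155685, -0.64792217, -0.76161887,  0.87816479],
       [ 0.        ,  0.        ,  0.      
[... 310 characters left out ...]
 0.76596742, -0.8555889 ],
       [-0.01401897, -0.84239919, -0.53867158,  0.65649568],
       [ 0.        ,  0.        ,  0.        ,  1.        ]])}
wrist {'fx': 337.4564388273211, 'fy': 337.4564388273211, 'cx': 318.7301101761031, 'cy': 197.94864610406282, 'distortion': array([-0.06057722,  0.        ,  0.        ,  0.        ,  0.        ]), 'hand_eye': array([[-1.80057645e-03, -2.92772521e-01,  9.56180427e-01,
        -1.43004428e-01],
       [-9.86512539e-04, -9.56180992e-01, -2.92774552e-01,
         7.34248729e-02],
       [ 9.99997892e-01, -1.47044694e-03,  1.43285321e-03,
        -1.34667728e-04],
       [ 0.00000000e+00,  0.00000000e+00,  0.00000000e+00,
         1.00000000e+00]])}
```

View pics/scene0.png

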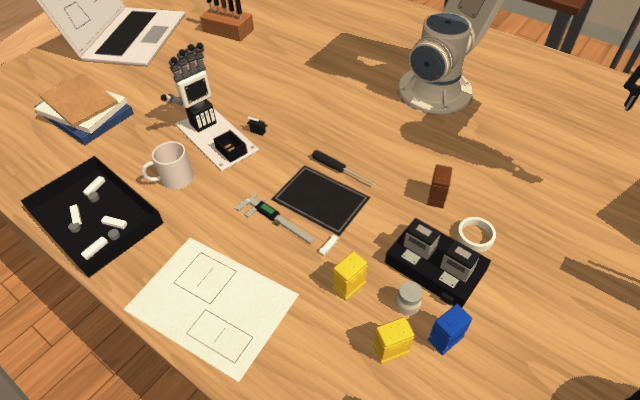

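View pics/side0.png

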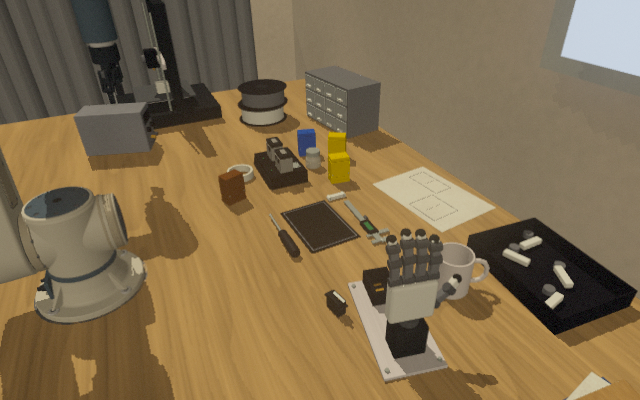

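View pics/wrist0.png

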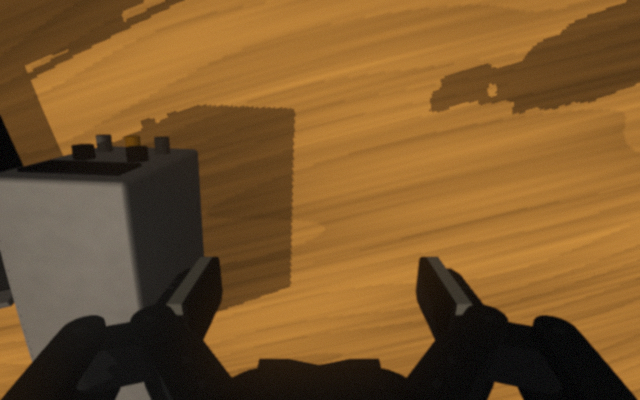

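The scene view shows the dock near (438,260) with its two grey packs, the mat near (321,199), and the hand with its cradle near (231,146). The yellow, blue and brown look-alikes stand around the dock. I'll enlarge these regions to pick corners.

Run:
```python
import cv2,numpy as np
def crop(n,x,y,w,h,k,o):
    im=cv2.imread(f"pics/{n}0.png")[y:y+h,x:x+w]
    im=cv2.convertScaleAbs(im,alpha=1.6,beta=15)
    im=cv2.resize(im,None,fx=k,fy=k,interpolation=cv2.INTER_CUBIC)
    for i in range(0,w,10): cv2.putText(im,str(x+i),(i*k,8),0,.3,(0,0,255),1); cv2.line(im,(i*k,10),(i*k,14),(0,0,255),1)
    for j in range(0,h,10): cv2.putText(im,str(y+j),(0,j*k+3),0,.3,(0,0,255),1); cv2.line(im,(20,j*k),(24,j*k),(0,0,255),1)
    cv2.imwrite(f"pics/{o}.png",im); 
crop("scene",380,205,120,105,6-1,"c1")
crop("scene",170,100,100,75,8,"c2")
crop("side",245,125,75,70,8,"c3")
crop("side",340,250,110,75,7,"c4")
```

```text
(no output)
```

View pics/c1.png

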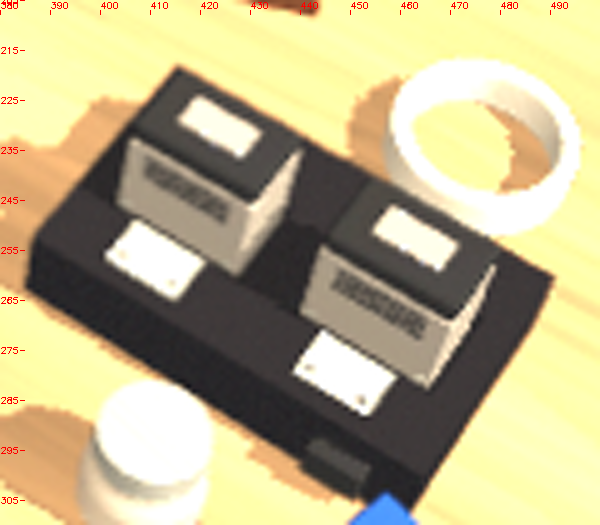

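View pics/c2.png

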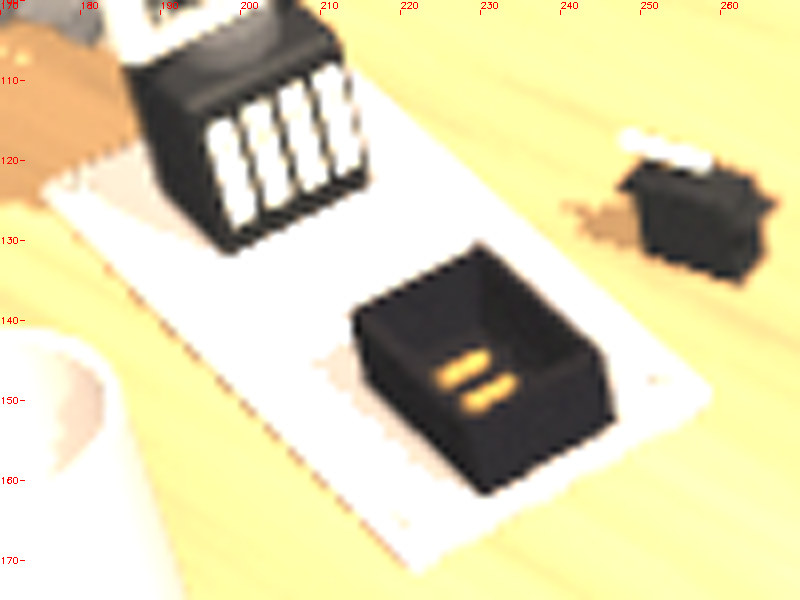

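View pics/c3.png

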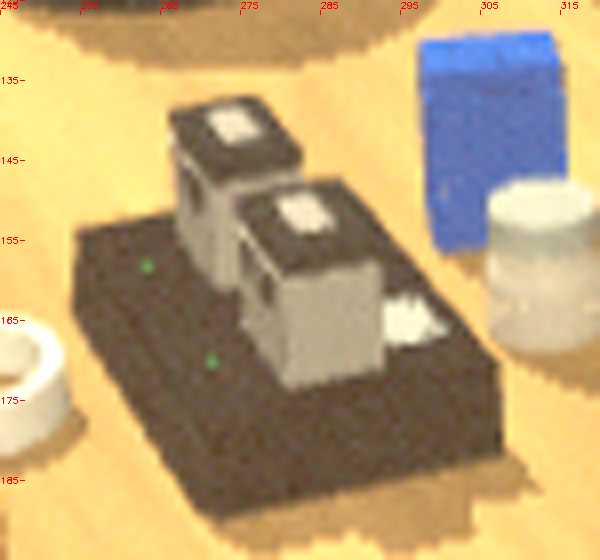

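View pics/c4.png

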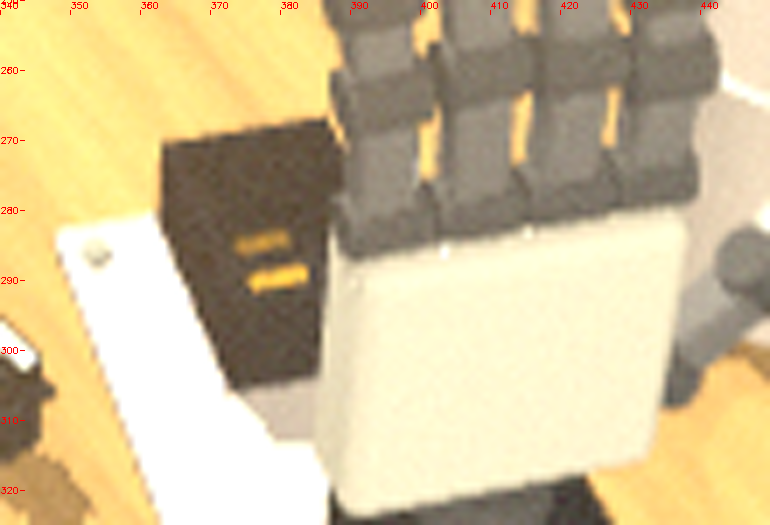

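```bash
cat > h.py <<'E'
import cv2,numpy as np,json
from rig import *
from scipy.spatial.transform import Rotation as R
def cam(n,s=None):
    c=camera_info(n); K=np.array([[c['fx'],0,c['cx']],[0,c['fy'],c['cy']],[0,0,1]])
    if 'pose' in c: P=c['pose']
    else:
        T=np.eye(4);T[:3,:3]=R.from_quat(s['ee_rot']).as_matrix();T[:3,3]=s['ee_pos'];P=T@c['hand_eye']
    return K,c['distortion'],P
def toplane(n,px,z,s=None):
    K,D,P=cam(n,s)
    u=cv2.undistortPoints(np.array(px,float).reshape(-1,1,2),K,D).reshape(-1,2)
    d=np.c_[u,np.ones(len(u))]@P[:3,:3].T
    o=P[:3,3]; return o+d*((z-o[2])/d[:,2])[:,None]
def proj(n,pts,s=None):
    K,D,P=cam(n,s);I=np.linalg.inv(P)
    rv=cv2.Rodrigues(I[:3,:3])[0]
    return cv2.projectPoints(np.array(pts,float).reshape(-1,1,3),rv,I[:3,3],K,D)[0].reshape(-1,2)
def rect(n,px,z,name,s=None):
    p=toplane(n,px,z,s)[:,:2]
    e=np.roll(p,-1,0)-p
    print(name,'ctr',p.mean(0).round(4),'sides',np.linalg.norm(e,axis=1).round(4),'ang',np.degrees(np.arctan2(e[:,1],e[:,0])).round(1))
    return p
def st():
    s=read_state();Rm=R.from_quat(s['ee_rot']).as_matrix()
    print('t%.2f'%s['clock'],'pos',s['ee_pos'].round(4),'F',s['contact_force'].round(2),'op %.4f'%s['opening'],'j',s['joint_pos'].round(3));print(Rm.round(3));return s
E
python3 - <<'E'
from h import *
rect('scene',[(415.4,218.2),(490.4,260.4),(464.8,299.4),(386.4,253.4)],.042,'dock')
rect('scene',[(406,232.4),(430,245.2),(440.2,234.8),(416,221.5)],.097,'packA')
rect('scene',[(444,253.4),(469,268.4),(479.2,257.6),(454.2,241)],.097,'packB')
c=245;
f=lambda x,y:(245+x/8-.4,125+y/8-.4)
rect('side',[f(170,112),f(262,97),f(302,155),f(205,187)],.097,'packAs')
rect('side',[f(235,205),f(343,180),f(382,258),f(283,277)],.097,'packBs')
rect('scene',[(229.6,130),(213.6,138.7),(229.2,153),(245.2,144.2)],.042,'cradle')
im=cv2.imread('pics/scene0.png')
m=(im.max(2)<75).astype(np.uint8)
n,l,stt,ce=cv2.connectedComponentsWithStats(m)
for i in range(1,n):
    if stt[i,4]>1500: print(stt[i],ce[i])
i=l[198,321]; m=(l==i).astype(np.uint8)
h=cv2.findContours(m,0,2)[0][0]
q=cv2.approxPolyDP(cv2.convexHull(h),4,True).reshape(-1,2);print(q)
if len(q)==4: rect('scene',q,.003,'mat')
E
```

```text
dock ctr [0.5588 0.304 ] sides [0.1834 0.1149 0.1828 0.1191] ang [ 88.5  -1.4 -90.2 178.9]
packA ctr [0.5648 0.2613] sides [0.0552 0.0354 0.0571 0.0369] ang [ 91.  172.9 -90.7  -3.9]
packB ctr [0.5662 0.3488] sides [0.0554 0.035  0.0585 0.0392] ang [ 87.4 171.3 -96.8  -3.9]
packAs ctr [0.5565 0.335 ] sides [0.0386 0.0608 0.0452 0.0748] ang [  -4.3  -94.4 -166.4   82.3]
packBs ctr [0.5548 0.2424] sides [0.0452 0.0711 0.0384 0.0663] ang [  2.8 -98.9 177.2  86.4]
cradle ctr [ 0.5626 -0.3059] sides [0.0508 0.0732 0.0494 0.0741] ang [ -11.5   78.5  167.5 -102.5]
[  21  156  142  121 7783] [ 91.75510729 213.64705127]
[ 278  169   86   61 2711] [321.16488381 198.54887495]
[ 385  219  106   88 3552] [436.95185811 264.70045045]
[[305 169]
 [363 197]
 [338 229]
 [278 198]]
mat ctr [ 0.5492 -0.0168] sides [0.1743 0.1155 0.1742 0.1166] ang [  93.1    3.8  -86.6 -176.2]
```

```bash
cat >> h.py <<'E'
def goto(xyz,yaw_z,s=None):
    """print units of tool shift to reach xyz, and wx (5deg units) to bring tool z axis heading to yaw_z deg (mod 180)"""
    s=s or st();Rm=R.from_quat(s['ee_rot']).as_matrix()
    d=Rm.T@(np.array(xyz)-s['ee_pos'])/.025
    h=np.degrees(np.arctan2(Rm[1,2],Rm[0,2])); e=(yaw_z-h+90)%180-90
    print('shift units',d.round(2),'heading',round(h,2),'turn world z deg',round(e,2),'wx units',round(-e/5,2) if Rm[2,0]<0 else '')
    # tilt correction
    ax=np.cross(Rm[:,0],[0,0,-1]); print('tilt corr tool units',(Rm.T@np.degrees(ax)/5).round(3))
E
python3 - <<'E'
from h import *
goto([.558,.302,.23],-1)
E
```

```text
t0.15 pos [0.1374 0.5322 0.2306] F [-0.13 -0.47 -0.52] op 0.0855 j [ 1.603  0.256  0.107 -0.    -1.424 -0.285]
[[-0.     0.968 -0.25 ]
 [-0.001 -0.25  -0.968]
 [-1.     0.     0.001]]
shift units [ 0.03 18.59  4.71] heading -104.49 turn world z deg -76.51 wx units 15.3
tilt corr tool units [ 0.     0.016 -0.001]
```

```bash
python3 -m handwheel '[{"dy":1,"dz":0.25,"wx":0.5},{"dy":1,"dz":0.25},{"dy":1,"dz":0.25},{"dy":1,"dz":0.25},{"dy":1,"dz":0.25},{"dy":1,"dz":0.25},{"dy":1,"dz":0.25},{"dy":1,"dz":0.25},{"dy":1,"dz":0.25},{"dy":1,"dz":0.25},{"dy":1,"dz":0.25},{"dy":1,"dz":0.25},{"dy":1,"dz":0.25},{"dy":1,"dz":0.25},{"dy":1,"dz":0.25},{"dy":1,"dz":0.25},{"dy":1,"dz":0.25},{"dy":1,"dz":0.25}]' 1 80
python3 -m handwheel '[{"wx":1},{"wx":1},{"wx":1},{"wx":1},{"wx":1},{"wx":1},{"wx":1},{"wx":1},{"wx":1},{"wx":1},{"wx":1},{"wx":1},{"wx":1},{"wx":1},{"wx":0.8},{}]'
python3 - <<'E'
from h import *
goto([.558,.302,.23],-1)
E
```

```text
t0.15 pos [0.1374 0.5322 0.2306] F [-0.13 -0.47 -0.52] op 0.0855 j [ 1.603  0.256  0.107 -0.    -1.424 -0.285]
[[-0.     0.968 -0.25 ]
 [-0.001 -0.25  -0.968]
 [-1.     0.     0.001]]
shift units [ 0.03 18.59  4.71] heading -104.49 turn world z deg -76.51 wx units 15.3
tilt corr tool units [ 0.     0.016 -0.001]$[0]: bad value
$[0]: bad value
```

```bash
python3 -m handwheel '[{"dx":0.0,"dy":1.0,"dz":0.25,"wx":0.5,"wy":0.0,"wz":0.0}]' 1 80; echo; python3 -m handwheel '[{"dy":1.0,"dz":0.25}]'
```

```text
clock: 0.23
ee_pos: [0.158, 0.5209, 0.2297]
ee_rot: [-0.567, -0.421, 0.568, -0.422]
contact_force: [0.9, 1.6, 0.1]
opening: 0.0858
$[0]: bad value
```

```bash
python3 -m handwheel '[{"dx":0,"dy":1,"dz":0.25,"wx":1,"wy":0,"wz":0},{"dx":0,"dy":1,"dz":0.15,"wx":1,"wy":0,"wz":0},{"dx":0,"dy":1,"dz":0.05,"wx":1,"wy":0,"wz":0},{"dx":0,"dy":1,"dz":0,"wx":1,"wy":0,"wz":0},{"dx":0,"dy":1,"dz":-0.15,"wx":1,"wy":0,"wz":0},{"dx":0,"dy":1,"dz":-0.25,"wx":1,"wy":0,"wz":0},{"dx":0,"dy":1,"dz":-0.3,"wx":1,"wy":0,"wz":0},{"dx":0,"dy":0.9,"dz":-0.4,"wx":1,"wy":0,"wz":0},{"dx":0,"dy":0.9,"dz":-0.5,"wx":1,"wy":0,"wz":0},{"dx":0,"dy":0.8,"dz":-0.6,"wx":1,"wy":0,"wz":0},{"dx":0,"dy":0.7,"dz":-0.7,"wx":1,"wy":0,"wz":0},{"dx":0,"dy":0.7,"dz":-0.8,"wx":1,"wy":0,"wz":0},{"dx":0,"dy":0.6,"dz":-0.8,"wx":1,"wy":0,"wz":0},{"dx":0,"dy":0.6,"dz":-0.9,"wx":1,"wy":0,"wz":0},{"dx":0,"dy":0.5,"dz":-0.9,"wx":0.8,"wy":0,"wz":0},{"dx":0,"dy":0,"dz":0,"wx":0,"wy":0,"wz":0}]'
python3 - <<'E'
from h import *
goto([.558,.302,.23],-1)
E
```

```text
clock: 1.57
ee_pos: [0.5073, 0.3226, 0.2232]
ee_rot: [-0.704, 0.033, 0.709, 0.024]
contact_force: [-1.0, -0.0, -0.3]
opening: 0.0853
t1.57 pos [0.5073 0.3226 0.2232] F [-1.01 -0.05 -0.27] op 0.0853 j [ 0.827  0.37   0.248  0.002 -1.464 -0.908]
[[-0.009 -0.08  -0.997]
 [-0.013 -0.997  0.08 ]
 [-1.     0.013  0.008]]
shift units [-0.28  0.66 -2.09] heading 175.39 turn world z deg 3.61 wx units -0.72
tilt corr tool units [ 0.     0.088 -0.151]
```

```bash
python3 -m handwheel '[{"dx":-0.2,"dy":0.7,"dz":-1,"wx":-0.7,"wy":0.1,"wz":-0.15},{"dx":-0.2,"dy":0.2,"dz":-1,"wx":0,"wy":0,"wz":0},{"dx":0,"dy":0,"dz":0,"wx":0,"wy":0,"wz":0},{"dx":0,"dy":0,"dz":0,"wx":0,"wy":0,"wz":0}]'
python3 - <<'E'
from h import *
s=st(); im=read_camera('wrist'); cv2.imwrite('pics/w1.png',im)
cv2.imwrite('pics/w1b.png',cv2.convertScaleAbs(im,alpha=1.8,beta=20))
np.save('s1.npy',np.r_[s['ee_pos'],s['ee_rot']])
E
```

```text
clock: 1.9
ee_pos: [0.5579, 0.2953, 0.2307]
ee_rot: [-0.706, 0.007, 0.708, 0.006]
contact_force: [-1.2, 0.5, 0.2]
opening: 0.0857
t1.90 pos [0.5579 0.2953 0.2307] F [-1.21  0.47  0.18] op 0.0857 j [ 7.330e-01  4.230e-01  3.480e-01 -1.000e-03 -1.499e+00 -7.520e-01]
[[-0.003 -0.019 -1.   ]
 [-0.002 -1.     0.019]
 [-1.     0.002  0.003]]
```

View pics/w1b.png

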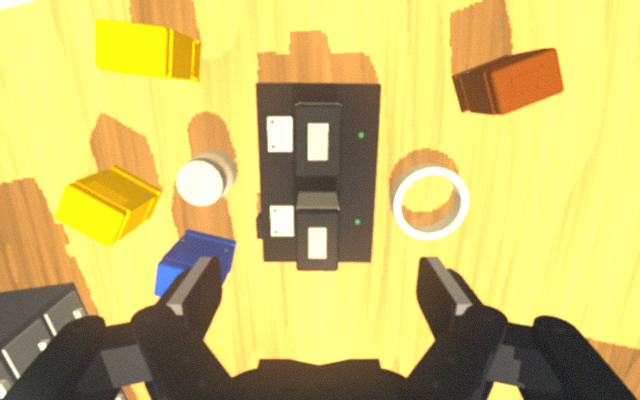

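Run:
```python
import cv2
im=cv2.imread('pics/w1.png')[75:280,245:395]
im=cv2.convertScaleAbs(im,alpha=3.2,beta=10)
x,y,k=245,75,5
h=im
a=cv2.resize(im[:105],None,fx=5,fy=5,interpolation=2);b=cv2.resize(im[100:],None,fx=5,fy=5,interpolation=2)
for o,j0,n in((a,75,'w1t'),(b,175,'w1u')):
    for i in range(0,150,10): cv2.putText(o,str(245+i),(i*5,8),0,.3,(0,0,255),1);cv2.line(o,(i*5,10),(i*5,14),(0,0,255))
    for j in range(0,105,10): cv2.putText(o,str(j0+j),(0,j*5+3),0,.3,(0,0,255),1);cv2.line(o,(20,j*5),(24,j*5),(0,0,255))
    cv2.imwrite(f'pics/{n}.png',o)
```

```text
(no output)
```

View pics/w1t.png

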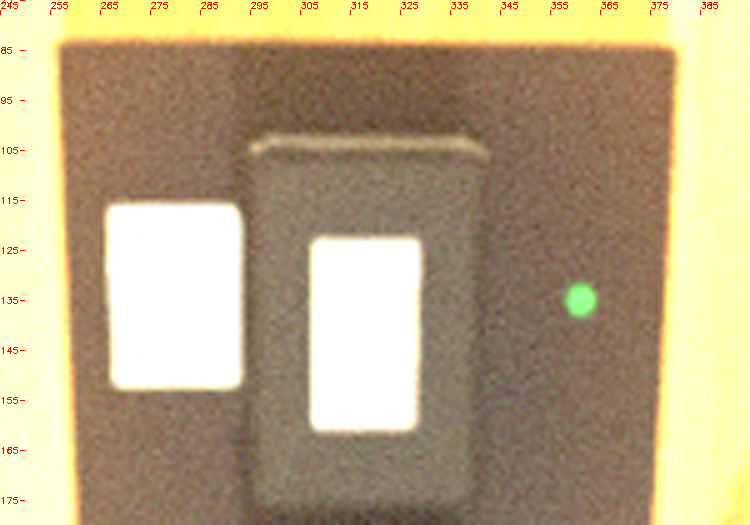

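View pics/w1u.png

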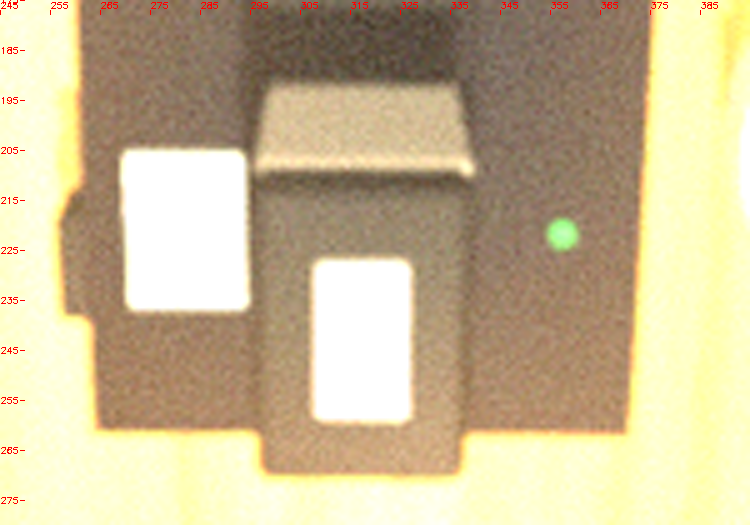

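Run:
```python
from h import *
v=np.load('s1.npy');s={'ee_pos':v[:3],'ee_rot':v[3:]}
o=-.4
q=lambda *p:[(a+o,b+o) for a,b in p]
rect('wrist',q((257,83.5),(379.8,84),(370.2,261),(264.3,260.8)),.042,'dock',s)
rect('wrist',q((294.7,103),(341.8,104.5),(338,176),(297,176)),.097,'capA',s)
rect('wrist',q((296.5,209),(339.8,209),(337,269.3),(297.5,269.3)),.097,'capB',s)
rect('wrist',q((307,122.5),(328.9,122.5),(328.3,161),(307.2,161)),.097,'labA',s)
rect('wrist',q((307.4,226.7),(327,226.7),(327,259.3),(307.4,259.3)),.097,'labB',s)
goto([.56,.26,.2],-.5,s)
```

```text
dock ctr [0.5575 0.3011] sides [0.1154 0.1839 0.1157 0.1839] ang [178.7  88.5  -1.3 -91.6]
capA ctr [0.5565 0.2559] sides [0.0374 0.0583 0.0345 0.0594] ang [177.1  86.8  -1.2 -90.4]
capB ctr [0.5585 0.3438] sides [0.0375 0.0585 0.0363 0.0584] ang [178.8  87.4  -1.2 -91.4]
labA ctr [0.5565 0.2569] sides [0.0176 0.0314 0.0175 0.0314] ang [178.9  88.4  -1.2 -91.4]
labB ctr [0.559  0.3469] sides [0.0172 0.0318 0.0178 0.0318] ang [178.8  89.3  -1.2 -91.7]
shift units [ 1.23  1.41 -0.11] heading 178.94 turn world z deg 0.56 wx units -0.11
tilt corr tool units [ 0.     0.037 -0.022]
```

```bash
python3 -m handwheel '[{"dx":1,"dy":0.8,"dz":0,"wx":0.05,"wy":0.035,"wz":-0.02},{"dx":1,"dy":0.75,"dz":0.05,"wx":0,"wy":0,"wz":0},{"dx":1,"dy":0,"dz":0,"wx":0,"wy":0,"wz":0},{"dx":1,"dy":0,"dz":0,"wx":0,"wy":0,"wz":0},{"dx":0,"dy":0,"dz":0,"wx":0,"wy":0,"wz":0},{"dx":0,"dy":0,"dz":0,"wx":0,"wy":0,"wz":0}]'
python3 - <<'E'
from h import *
goto([.5565,.2561,.053],-1.3)
f=[]
for i in range(5):
    im=read_camera('side'); f.append(read_state()['contact_force'])
print(np.array(f).round(2))
cv2.imwrite('pics/side2.png',im)
E
```

```text
clock: 2.45
ee_pos: [0.5517, 0.2581, 0.128]
ee_rot: [0.707, -0.006, -0.707, -0.007]
contact_force: [0.4, -0.9, 1.5]
opening: 0.0854
t2.45 pos [0.5517 0.2581 0.128 ] F [ 0.36 -0.91  1.46] op 0.0854 j [ 6.940e-01  4.170e-01  7.600e-02 -1.000e-03 -1.228e+00 -7.110e-01]
[[ 0.001 -0.018 -1.   ]
 [ 0.001 -1.     0.018]
 [-1.    -0.001 -0.001]]
shift units [ 3.    0.08 -0.19] heading 178.97 turn world z deg -0.27 wx units 0.05
tilt corr tool units [ 0.    -0.01   0.017]
[[-0.19 -0.71 -0.13]
 [ 0.09 -0.89 -0.01]
 [-0.4   0.31  0.25]
 [-0.26  0.4   0.92]
 [-0.33  0.39  0.15]]
```

```bash
python3 -m handwheel '[{"dx":1,"dy":0.05,"dz":-0.1,"wx":0.05,"wy":0,"wz":0},{"dx":1,"dy":0.03,"dz":-0.1,"wx":0,"wy":0,"wz":0},{"dx":0.7,"dy":0,"dz":0,"wx":0,"wy":0,"wz":0},{"dx":0.3,"dy":0,"dz":0,"wx":0,"wy":0,"wz":0},{"dx":0,"dy":0,"dz":0,"wx":0,"wy":0,"wz":0}]'
python3 - <<'E'
from h import *
goto([.5565,.2561,.053],-1.3)
cv2.imwrite('pics/w3.png',cv2.convertScaleAbs(read_camera('wrist'),alpha=1.8,beta=20))
E
```

```text
clock: 3.12
ee_pos: [0.5634, 0.2609, 0.0599]
ee_rot: [0.713, -0.003, -0.701, -0.012]
contact_force: [-0.2, 0.2, -0.0]
opening: 0.0852
t3.12 pos [0.5634 0.2609 0.0599] F [-0.19  0.21 -0.01] op 0.0852 j [ 6.86e-01  4.79e-01 -1.10e-02  1.00e-03 -1.06e+00 -7.08e-01]
[[ 0.017 -0.021 -1.   ]
 [ 0.013 -1.     0.022]
 [-1.    -0.013 -0.017]]
shift units [0.27 0.2  0.28] heading 178.77 turn world z deg -0.07 wx units 0.01
tilt corr tool units [ 0.    -0.192  0.148]
```

View pics/w3.png

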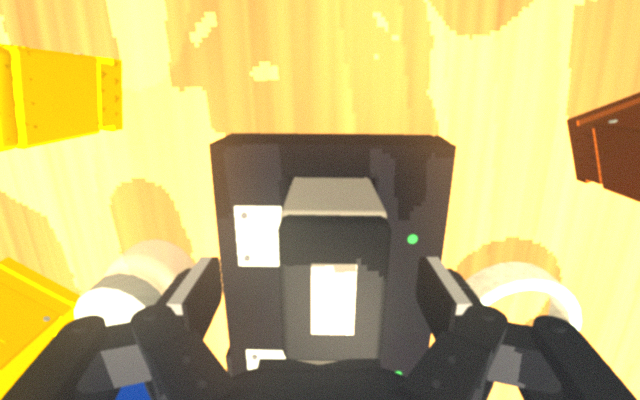

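```bash
python3 -m handwheel '[{"dx":0.2,"dy":0.2,"dz":0.28,"wx":0,"wy":-0.19,"wz":0.15},{"dx":0,"dy":0,"dz":0,"wx":0,"wy":0,"wz":0},{"dx":0,"dy":0,"dz":0,"wx":0,"wy":0,"wz":0}]'
python3 - <<'E'
from h import *
goto([.5565,.2561,.053],-1.3)
E
```

```text
clock: 3.42
ee_pos: [0.558, 0.2571, 0.0591]
ee_rot: [0.709, -0.007, -0.705, -0.008]
contact_force: [-0.4, -0.7, 0.4]
opening: 0.0853
t3.42 pos [0.558  0.2571 0.0591] F [-0.44 -0.73  0.42] op 0.0853 j [ 0.687  0.478 -0.014  0.002 -1.074 -0.708]
[[ 0.005 -0.02  -1.   ]
 [ 0.002 -1.     0.02 ]
 [-1.    -0.002 -0.005]]
shift units [0.24 0.04 0.06] heading 178.83 turn world z deg -0.13 wx units 0.03
tilt corr tool units [ 0.    -0.052  0.021]
```

```bash
python3 -m handwheel '[{"dx":0.4,"dy":0.04,"dz":0.06,"wx":0.02,"wy":-0.05,"wz":0.02},{"dx":0,"dy":0,"dz":0,"wx":0,"wy":0,"wz":0},{"dx":0,"dy":0,"dz":0,"wx":0,"wy":0,"wz":0}]'
python3 -m handwheel '[{"dx":0,"dy":0,"dz":0,"wx":0,"wy":0,"wz":0},{"dx":0,"dy":0,"dz":0,"wx":0,"wy":0,"wz":0},{"dx":0,"dy":0,"dz":0,"wx":0,"wy":0,"wz":0},{"dx":0,"dy":0,"dz":0,"wx":0,"wy":0,"wz":0},{"dx":0,"dy":0,"dz":0,"wx":0,"wy":0,"wz":0},{"dx":0,"dy":0,"dz":0,"wx":0,"wy":0,"wz":0},{"dx":0,"dy":0,"dz":0,"wx":0,"wy":0,"wz":0},{"dx":0,"dy":0,"dz":0,"wx":0,"wy":0,"wz":0}]' 0 80
python3 - <<'E'
from h import *
goto([.5565,.2561,.053],-1.3)
E
```

```text
clock: 3.67
ee_pos: [0.5574, 0.2569, 0.0503]
ee_rot: [0.708, -0.007, -0.706, -0.009]
contact_force: [1.1, 0.5, 0.1]
opening: 0.0851
clock: 4.33
ee_pos: [0.5577, 0.257, 0.0506]
ee_rot: [0.708, -0.007, -0.706, -0.009]
contact_force: [0.1, -0.5, 0.2]
opening: 0.0392
t4.33 pos [0.5577 0.257  0.0506] F [ 0.1  -0.5   0.23] op 0.0392 j [ 6.860e-01  4.860e-01 -2.500e-02  1.000e-03 -1.056e+00 -7.080e-01]
[[ 0.004 -0.022 -1.   ]
 [ 0.002 -1.     0.022]
 [-1.    -0.002 -0.003]]
shift units [-0.09  0.04  0.05] heading 178.74 turn world z deg -0.04 wx units 0.01
tilt corr tool units [ 0.    -0.04   0.027]
```

```bash
python3 -m handwheel '[{"dx":-0.3,"dy":0,"dz":0,"wx":0,"wy":0,"wz":0},{"dx":-0.3,"dy":0,"dz":0,"wx":0,"wy":0,"wz":0},{"dx":-0.3,"dy":0,"dz":0,"wx":0,"wy":0,"wz":0},{"dx":-0.3,"dy":0,"dz":0,"wx":0,"wy":0,"wz":0}]'
python3 - <<'E'
from h import *
goto([.5565,.2561,.12],-1.3)
E
```

```text
clock: 4.67
ee_pos: [0.5562, 0.2562, 0.0759]
ee_rot: [-0.706, 0.008, 0.708, 0.008]
contact_force: [1.0, -0.2, -3.1]
opening: 0.0394
t4.67 pos [0.5562 0.2562 0.0759] F [ 0.96 -0.19 -3.05] op 0.0394 j [ 0.686  0.465  0.012 -0.002 -1.12  -0.708]
[[-0.003 -0.024 -1.   ]
 [-0.    -1.     0.024]
 [-1.     0.     0.003]]
shift units [-1.76  0.01 -0.01] heading 178.65 turn world z deg 0.05 wx units -0.01
tilt corr tool units [ 0.     0.032 -0.003]
```

```bash
python3 -m handwheel '[{"dx":-0.4,"dy":0,"dz":0,"wx":0,"wy":0.03,"wz":0},{"dx":-0.4,"dy":0,"dz":0,"wx":0,"wy":0,"wz":0},{"dx":-0.5,"dy":0,"dz":0,"wx":0,"wy":0,"wz":0},{"dx":-0.7,"dy":0,"dz":0,"wx":0,"wy":0,"wz":0},{"dx":-0.7,"dy":0,"dz":0,"wx":0,"wy":0,"wz":0},{"dx":-0.3,"dy":0,"dz":0,"wx":0,"wy":0,"wz":0},{"dx":0,"dy":0,"dz":0,"wx":0,"wy":0,"wz":0},{"dx":0,"dy":0,"dz":0,"wx":0,"wy":0,"wz":0},{"dx":0,"dy":0,"dz":0,"wx":0,"wy":0,"wz":0}]'
python3 - <<'E'
from h import *
s=st();f=[]
for i in range(16):
    im=read_camera(['wrist','scene','side'][i%3]); f.append(read_state()['contact_force'])
    if i<3: cv2.imwrite(f'pics/p4{i}.png',im)
f=np.array(f);print(f.mean(0),f.std(0)/4)
E
```

```text
clock: 5.42
ee_pos: [0.5543, 0.2557, 0.162]
ee_rot: [0.707, -0.008, -0.707, -0.009]
contact_force: [0.4, -0.2, -3.3]
opening: 0.0392
t5.42 pos [0.5543 0.2557 0.162 ] F [ 0.42 -0.22 -3.35] op 0.0392 j [ 6.870e-01  4.010e-01  1.400e-01 -1.000e-03 -1.309e+00 -7.110e-01]
[[ 0.    -0.024 -1.   ]
 [ 0.002 -1.     0.024]
 [-1.    -0.002 -0.   ]]
[ 0.10054141  0.13346825 -2.86031606] [0.13936425 0.1379843  0.13105742]
```

View pics/p42.png

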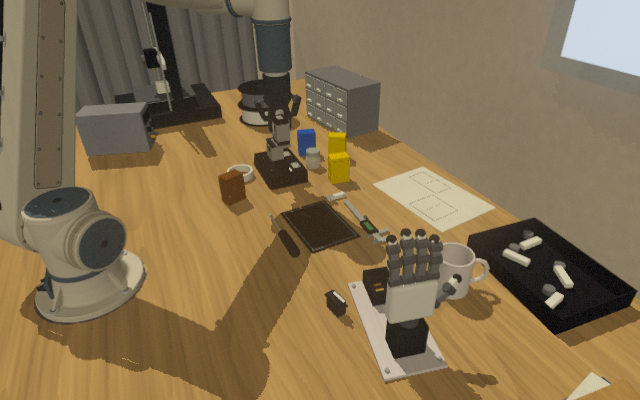

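View pics/p41.png

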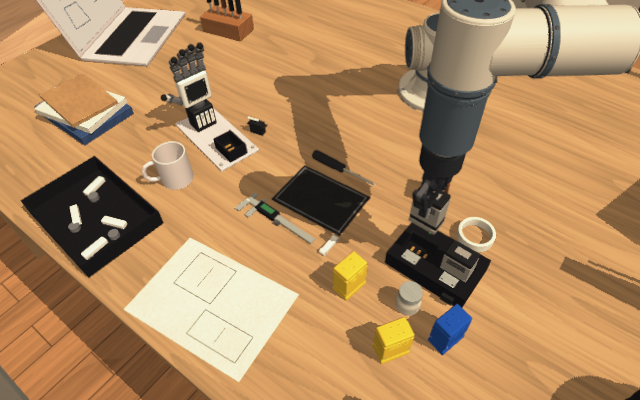

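Run:
```python
from h import *
print(toplane('side',[(319.5,224.5)],.003))
im=cv2.imread('pics/scene0.png')
m=(im.max(2)<105).astype(np.uint8)
h=max(cv2.findContours(m[150:245,265:372],0,2)[0],key=cv2.contourArea)
q=cv2.approxPolyDP(cv2.convexHull(h),4,True).reshape(-1,2)+[265,150];print(q)
if len(q)==4: rect('scene',q,.003,'mat')
# mat spots
c=np.array([.548,-.019]);a=np.radians(3.3)
for y in(-.05,.05): print(y,c+y*np.array([-np.sin(a),np.cos(a)]))
print('pack held: mid rel TCP z', .0545-.0506)
```

```text
[[ 0.55283384 -0.02248287  0.003     ]]
[[304 166]
 [369 197]
 [339 235]
 [272 199]]
mat ctr [ 0.5512 -0.0155] sides [0.195  0.1366 0.1958 0.1346] ang [  93.3    3.2  -87.3 -177.1]
-0.05 [ 0.5508782  -0.06891709]
0.05 [0.5451218  0.03091709]
pack held: mid rel TCP z 0.0039000000000000007
```

```bash
python3 -m handwheel '[{"dx":0,"dy":0.4,"dz":0,"wx":-0.1,"wy":0,"wz":0},{"dx":0,"dy":0.7,"dz":0,"wx":-0.1,"wy":0,"wz":0},{"dx":0,"dy":0.9,"dz":0,"wx":-0.1,"wy":0,"wz":0},{"dx":0,"dy":0.9,"dz":0,"wx":-0.1,"wy":0,"wz":0},{"dx":0,"dy":0.9,"dz":0,"wx":-0.1,"wy":0,"wz":0},{"dx":0,"dy":0.9,"dz":0,"wx":-0.1,"wy":0,"wz":0},{"dx":0,"dy":0.9,"dz":0,"wx":-0.1,"wy":0,"wz":0},{"dx":0,"dy":0.9,"dz":0,"wx":-0.1,"wy":0,"wz":0},{"dx":0,"dy":0.9,"dz":0,"wx":-0.1,"wy":0,"wz":0},{"dx":0,"dy":0.9,"dz":0,"wx":0,"wy":0,"wz":0},{"dx":0,"dy":0.9,"dz":0,"wx":0,"wy":0,"wz":0},{"dx":0,"dy":0.8,"dz":0,"wx":0,"wy":0,"wz":0},{"dx":0,"dy":0.6,"dz":0,"wx":0,"wy":0,"wz":0},{"dx":0,"dy":0.3,"dz":0,"wx":0,"wy":0,"wz":0},{"dx":0,"dy":0,"dz":0,"wx":0,"wy":0,"wz":0},{"dx":0,"dy":0,"dz":0,"wx":0,"wy":0,"wz":0}]'
python3 - <<'E'
from h import *
goto([.5527,-.069,.048],3.1)
E
```

```text
clock: 7.55
ee_pos: [0.5607, -0.0354, 0.163]
ee_rot: [0.708, 0.023, -0.706, 0.022]
contact_force: [-0.0, 0.5, -2.8]
opening: 0.0389
t7.55 pos [ 0.5607 -0.0354  0.163 ] F [-0.03  0.54 -2.79] op 0.0389 j [ 0.215  0.305  0.002 -0.    -1.265 -0.151]
[[ 0.003  0.064 -0.998]
 [ 0.001 -0.998 -0.064]
 [-1.    -0.001 -0.003]]
shift units [4.6  1.32 0.42] heading -176.32 turn world z deg -0.58 wx units 0.12
tilt corr tool units [ 0.    -0.034  0.008]
```

```bash
python3 -m handwheel '[{"dx":0.2,"dy":0.6,"dz":0.2,"wx":0.1,"wy":-0.03,"wz":0},{"dx":0.5,"dy":0.6,"dz":0.2,"wx":0,"wy":0,"wz":0},{"dx":0.7,"dy":0.2,"dz":0,"wx":0,"wy":0,"wz":0},{"dx":0.7,"dy":0,"dz":0,"wx":0,"wy":0,"wz":0},{"dx":0.7,"dy":0,"dz":0,"wx":0,"wy":0,"wz":0},{"dx":0.4,"dy":0,"dz":0,"wx":0,"wy":0,"wz":0},{"dx":0,"dy":0,"dz":0,"wx":0,"wy":0,"wz":0},{"dx":0,"dy":0,"dz":0,"wx":0,"wy":0,"wz":0}]'
python3 - <<'E'
from h import *
goto([.5527,-.069,.048],3.1)
cv2.imwrite('pics/w5.png',cv2.convertScaleAbs(read_camera('wrist'),alpha=1.8,beta=20))
cv2.imwrite('pics/side5.png',cv2.resize(read_camera('side')[120:300,220:440],None,fx=3,fy=3,interpolation=2))
E
```

```text
clock: 8.22
ee_pos: [0.5543, -0.0657, 0.0818]
ee_rot: [0.709, 0.023, -0.705, 0.021]
contact_force: [1.1, 0.9, -3.1]
opening: 0.0389
t8.22 pos [ 0.5543 -0.0657  0.0818] F [ 1.15  0.89 -3.07] op 0.0389 j [ 0.161  0.358 -0.14  -0.002 -1.066 -0.097]
[[ 0.006  0.063 -0.998]
 [ 0.003 -0.998 -0.063]
 [-1.    -0.002 -0.006]]
shift units [1.35 0.13 0.08] heading -176.38 turn world z deg -0.52 wx units 0.1
tilt corr tool units [ 0.    -0.065  0.025]
```

View pics/w5.png

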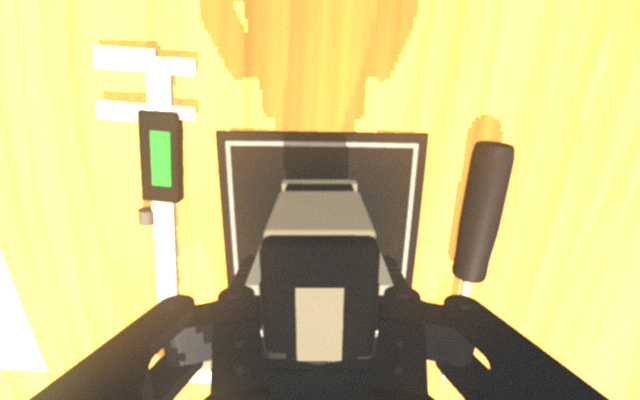

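View pics/side5.png

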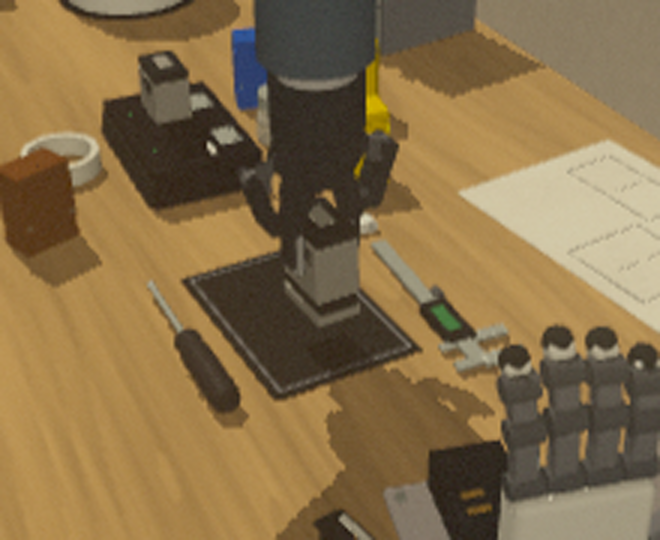

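Run:
```python
from h import *
s=st()
p=toplane('wrist',[(218,132),(427,134)],.003,s);print(p, np.linalg.norm(p[0]-p[1]))
m=p[:,:2].mean(0);d=(p[0]-p[1])[:2];d/=np.linalg.norm(d);yv=np.array([-d[1],d[0]])
print('yaw',np.degrees(np.arctan2(d[1],d[0])),'ctr',m+.1*yv,'spots',m+.05*yv,m+.15*yv)
```

```text
t8.32 pos [ 0.5547 -0.0657  0.0824] F [-0.22  0.14 -4.51] op 0.0392 j [ 0.161  0.358 -0.14  -0.002 -1.066 -0.097]
[[ 0.007  0.063 -0.998]
 [ 0.003 -0.998 -0.063]
 [-1.    -0.002 -0.007]]
[[ 0.62316017 -0.11300664  0.003     ]
 [ 0.48633368 -0.12033218  0.003     ]] 0.13702244134290792
yaw 3.064627742956762 ctr [ 0.54940069 -0.01681242] spots [ 0.55207381 -0.06674092] [0.54672757 0.03311607]
```

```bash
python3 -m handwheel '[{"dx":0.6,"dy":0.04,"dz":0.1,"wx":0.1,"wy":-0.07,"wz":0.025},{"dx":0.4,"dy":0,"dz":0,"wx":0,"wy":0,"wz":0},{"dx":0.1,"dy":0,"dz":0,"wx":0,"wy":0,"wz":0},{"dx":0,"dy":0,"dz":0,"wx":0,"wy":0,"wz":0},{"dx":0,"dy":0,"dz":0,"wx":0,"wy":0,"wz":0}]'
python3 - <<'E'
from h import *
goto([.552,-.067,.0416],3.1)
E
```

```text
clock: 8.73
ee_pos: [0.556, -0.0657, 0.0586]
ee_rot: [0.71, 0.02, -0.703, 0.02]
contact_force: [-0.7, -0.8, -3.6]
opening: 0.0394
t8.73 pos [ 0.556  -0.0657  0.0586] F [-0.71 -0.81 -3.57] op 0.0394 j [ 0.163  0.381 -0.173  0.002 -1.007 -0.106]
[[ 0.01   0.057 -0.998]
 [ 0.    -0.998 -0.057]
 [-1.     0.    -0.01 ]]
shift units [0.68 0.04 0.17] heading -176.74 turn world z deg -0.16 wx units 0.03
tilt corr tool units [ 0.    -0.11  -0.003]
```

```bash
python3 -m handwheel '[{"dx":0.4,"dy":0.04,"dz":0.15,"wx":0,"wy":-0.13,"wz":0},{"dx":0.1,"dy":0,"dz":0,"wx":0,"wy":-0.03,"wz":0},{"dx":0,"dy":0,"dz":0,"wx":0,"wy":0,"wz":0},{"dx":0,"dy":0,"dz":0,"wx":0,"wy":0,"wz":0}]'
python3 - <<'E'
from h import *
goto([.552,-.067,.0416],3.1)
E
```

```text
clock: 9.07
ee_pos: [0.5532, -0.0671, 0.0464]
ee_rot: [-0.706, -0.02, 0.708, -0.02]
contact_force: [0.3, -0.4, -3.3]
opening: 0.0391
t9.07 pos [ 0.5532 -0.0671  0.0464] F [ 0.25 -0.36 -3.28] op 0.0391 j [ 0.16   0.397 -0.183  0.    -0.993 -0.103]
[[-0.003  0.057 -0.998]
 [-0.001 -0.998 -0.057]
 [-1.     0.     0.003]]
shift units [ 0.19 -0.01  0.05] heading -176.72 turn world z deg -0.18 wx units 0.04
tilt corr tool units [ 0.     0.034 -0.004]
```

```bash
python3 -m handwheel '[{"dx":0.12,"dy":0,"dz":0,"wx":0,"wy":0.02,"wz":0},{"dx":0,"dy":0,"dz":0,"wx":0,"wy":0,"wz":0}]'
python3 -m handwheel '[{"dx":0.12,"dy":0,"dz":0,"wx":0,"wy":0,"wz":0},{"dx":0,"dy":0,"dz":0,"wx":0,"wy":0,"wz":0}]'
python3 - <<'E'
from h import *
goto([.552,-.067,.0416],3.1)
E
```

```text
clock: 9.23
ee_pos: [0.5534, -0.0671, 0.0433]
ee_rot: [-0.707, -0.02, 0.707, -0.02]
contact_force: [-0.1, 0.2, -3.4]
opening: 0.0391
clock: 9.4
ee_pos: [0.5547, -0.0674, 0.0421]
ee_rot: [0.708, 0.02, -0.706, 0.021]
contact_force: [-0.6, -0.5, -3.7]
opening: 0.0394
t9.40 pos [ 0.5547 -0.0674  0.0421] F [-0.64 -0.5  -3.71] op 0.0394 j [ 0.16   0.401 -0.191  0.002 -0.977 -0.103]
[[ 0.002  0.058 -0.998]
 [-0.001 -0.998 -0.058]
 [-1.     0.001 -0.002]]
shift units [ 0.02 -0.02  0.11] heading -176.67 turn world z deg -0.23 wx units 0.05
tilt corr tool units [ 0.    -0.026 -0.016]
```

```bash
python3 -m handwheel '[{"dx":0.12,"dy":0,"dz":0.05,"wx":0,"wy":-0.03,"wz":0},{"dx":0,"dy":0,"dz":0,"wx":0,"wy":0,"wz":0}]'
python3 -m handwheel '[{"dx":0.12,"dy":0,"dz":0,"wx":0,"wy":0,"wz":0},{"dx":0,"dy":0,"dz":0,"wx":0,"wy":0,"wz":0}]'
```

```text
clock: 9.57
ee_pos: [0.5555, -0.0676, 0.0424]
ee_rot: [0.709, 0.02, -0.705, 0.022]
contact_force: [-0.3, -0.7, -2.2]
opening: 0.039
clock: 9.73
ee_pos: [0.5566, -0.0678, 0.0422]
ee_rot: [0.71, 0.02, -0.704, 0.023]
contact_force: [-0.4, 0.5, -3.1]
opening: 0.0391
```

```bash
python3 -m handwheel '[{"dx":0.2,"dy":-0.02,"dz":0.15,"wx":0,"wy":-0.12,"wz":0},{"dx":0,"dy":0,"dz":0,"wx":0,"wy":0,"wz":0}]'
python3 - <<'E'
from h import *
goto([.552,-.067,.0416],3.1)
f=[]
for i in range(6):
    im=read_camera('side'); f.append(read_state()['contact_force'])
print(np.mean(f,0))
cv2.imwrite('pics/side6.png',cv2.resize(im[150:280,250:390],None,fx=5,fy=4.5,interpolation=2))
E
```

```text
clock: 9.9
ee_pos: [0.558, -0.068, 0.0428]
ee_rot: [0.71, 0.02, -0.703, 0.024]
contact_force: [-0.3, 0.6, -3.0]
opening: 0.0394
t9.90 pos [ 0.558  -0.068   0.0428] F [-0.31  0.59 -3.02] op 0.0394 j [ 0.162  0.401 -0.191  0.009 -0.97  -0.104]
[[ 0.01   0.063 -0.998]
 [-0.006 -0.998 -0.063]
 [-1.     0.006 -0.009]]
shift units [ 0.05 -0.06  0.24] heading -176.39 turn world z deg -0.51 wx units 0.1
tilt corr tool units [ 0.    -0.106 -0.072]
[0.67842139 0.20786631 3.79495788]
```

View pics/side6.png

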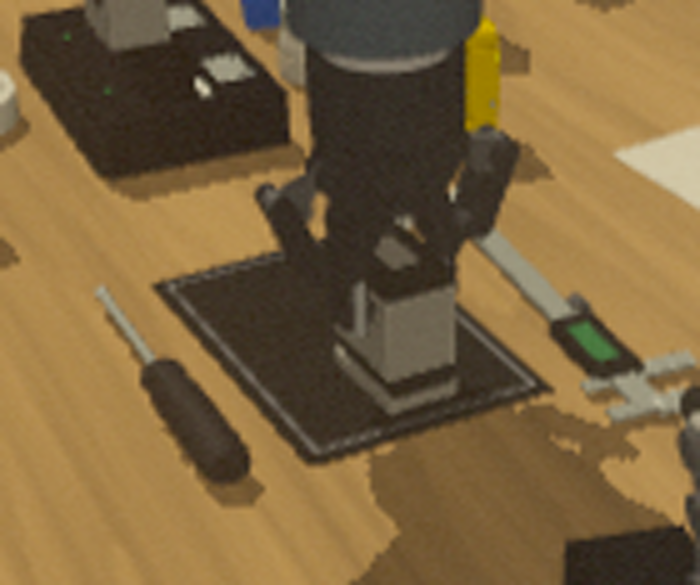

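```bash
python3 -m handwheel '[{"dx":0,"dy":0,"dz":0,"wx":0,"wy":0,"wz":0},{"dx":0,"dy":0,"dz":0,"wx":0,"wy":0,"wz":0}]'
python3 -m handwheel '[{"dx":0,"dy":0,"dz":0,"wx":0,"wy":0,"wz":0},{"dx":0,"dy":0,"dz":0,"wx":0,"wy":0,"wz":0},{"dx":0,"dy":0,"dz":0,"wx":0,"wy":0,"wz":0},{"dx":0,"dy":0,"dz":0,"wx":0,"wy":0,"wz":0},{"dx":0,"dy":0,"dz":0,"wx":0,"wy":0,"wz":0}]' 0.85 80
python3 - <<'E'
from h import *
goto([.5544,-.068,.16],3.1)
cv2.imwrite('pics/w7.png',cv2.convertScaleAbs(read_camera('wrist'),alpha=1.8,beta=20))
E
```

```text
clock: 10.37
ee_pos: [0.5575, -0.0681, 0.0418]
ee_rot: [0.709, 0.02, -0.704, 0.024]
contact_force: [0.2, -0.4, 4.8]
opening: 0.0395
clock: 10.78
ee_pos: [0.5544, -0.0683, 0.0386]
ee_rot: [0.707, 0.02, -0.707, 0.024]
contact_force: [-0.9, 0.3, 1.1]
opening: 0.0725
t10.78 pos [ 0.5544 -0.0683  0.0386] F [-0.94  0.3   1.05] op 0.0725 j [ 0.161  0.406 -0.196  0.007 -0.969 -0.104]
[[ 0.     0.062 -0.998]
 [-0.006 -0.998 -0.062]
 [-1.     0.006 -0.   ]]
shift units [-4.86  0.02 -0.  ] heading -176.46 turn world z deg -0.44 wx units 0.09
tilt corr tool units [ 0.    -0.001 -0.067]
```

View pics/w7.png

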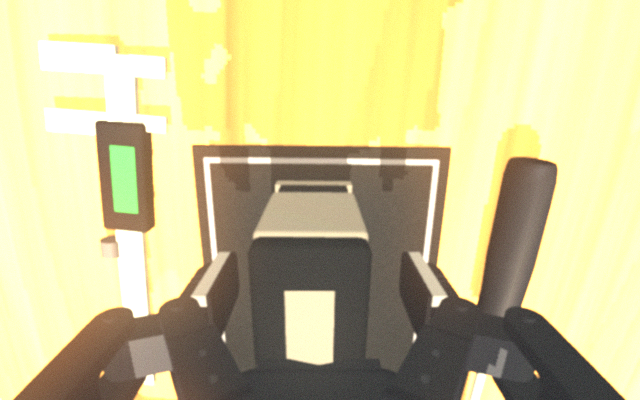

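```bash
python3 -m handwheel '[{"dx":-0.4,"dy":0,"dz":0,"wx":0,"wy":0,"wz":0},{"dx":-0.7,"dy":0,"dz":0,"wx":0,"wy":0,"wz":-0.05},{"dx":-1,"dy":0,"dz":0,"wx":0,"wy":0,"wz":0},{"dx":-1,"dy":0,"dz":0,"wx":0,"wy":0,"wz":0},{"dx":-1,"dy":0,"dz":0,"wx":0,"wy":0,"wz":0},{"dx":-0.3,"dy":-0.5,"dz":0,"wx":0.2,"wy":0,"wz":0},{"dx":0,"dy":-1,"dz":0,"wx":0.2,"wy":0,"wz":0},{"dx":0,"dy":-1,"dz":0,"wx":0.2,"wy":0,"wz":0},{"dx":0,"dy":-1,"dz":0,"wx":0.2,"wy":0,"wz":0},{"dx":0,"dy":-1,"dz":0,"wx":0.2,"wy":0,"wz":0},{"dx":0,"dy":-1,"dz":0,"wx":0,"wy":0,"wz":0},{"dx":0,"dy":-1,"dz":0,"wx":0,"wy":0,"wz":0},{"dx":0,"dy":-1,"dz":0,"wx":0,"wy":0,"wz":0},{"dx":0,"dy":-1,"dz":0,"wx":0,"wy":0,"wz":0},{"dx":0,"dy":-1,"dz":0,"wx":0,"wy":0,"wz":0},{"dx":0,"dy":-1,"dz":0,"wx":0,"wy":0,"wz":0},{"dx":0,"dy":-1,"dz":0,"wx":0,"wy":0,"wz":0},{"dx":0,"dy":-1,"dz":0,"wx":0,"wy":0,"wz":0},{"dx":0,"dy":-1,"dz":0,"wx":0,"wy":0,"wz":0},{"dx":0,"dy":-1,"dz":0,"wx":0,"wy":0,"wz":0}]' 1
python3 - <<'E'
from h import *
goto([.5585,.3461,.13],-1.3)
E
```

```text
clock: 12.5
ee_pos: [0.56, 0.3055, 0.1721]
ee_rot: [0.711, -0.012, -0.703, -0.014]
contact_force: [1.6, 0.5, 0.1]
opening: 0.0852
t12.50 pos [0.56   0.3055 0.1721] F [1.58 0.45 0.08] op 0.0852 j [ 0.748  0.442  0.227  0.008 -1.345 -0.786]
[[ 0.012 -0.037 -0.999]
 [ 0.001 -0.999  0.037]
 [-1.    -0.002 -0.012]]
shift units [ 1.69 -1.62  0.14] heading 177.9 turn world z deg 0.8 wx units -0.16
tilt corr tool units [ 0.    -0.141  0.022]
```

```bash
python3 -m handwheel '[{"dx":0.2,"dy":-0.7,"dz":0.1,"wx":-0.16,"wy":-0.14,"wz":0},{"dx":0.6,"dy":-0.2,"dz":0,"wx":0,"wy":0,"wz":0},{"dx":0.3,"dy":0,"dz":0,"wx":0,"wy":0,"wz":0},{"dx":0,"dy":0,"dz":0,"wx":0,"wy":0,"wz":0},{"dx":0,"dy":0,"dz":0,"wx":0,"wy":0,"wz":0}]'
python3 - <<'E'
from h import *
goto([.5585,.3461,.052],-1.3)
f=[]
for i in range(10):
    im=read_camera('scene' if i==0 else 'side'); f.append(read_state()['contact_force'])
    if i==0: cv2.imwrite('pics/scene8.png',im)
f=np.array(f);print(f.mean(0),f.std(0)/3)
E
```

```text
clock: 12.92
ee_pos: [0.5577, 0.3344, 0.1468]
ee_rot: [0.708, -0.005, -0.706, -0.007]
contact_force: [-0.0, -0.0, 0.3]
opening: 0.0854
t12.92 pos [0.5577 0.3344 0.1468] F [-0.04 -0.03  0.34] op 0.0854 j [ 7.790e-01  4.840e-01  2.310e-01 -1.000e-03 -1.314e+00 -7.960e-01]
[[ 0.002 -0.016 -1.   ]
 [ 0.004 -1.     0.016]
 [-1.    -0.004 -0.002]]
shift units [ 3.79 -0.46 -0.01] heading 179.06 turn world z deg -0.36 wx units 0.07
tilt corr tool units [ 0.    -0.026  0.041]
[-0.0442725   0.03195676  0.2912979 ] [0.13742766 0.22904957 0.18956865]
```

View pics/scene8.png

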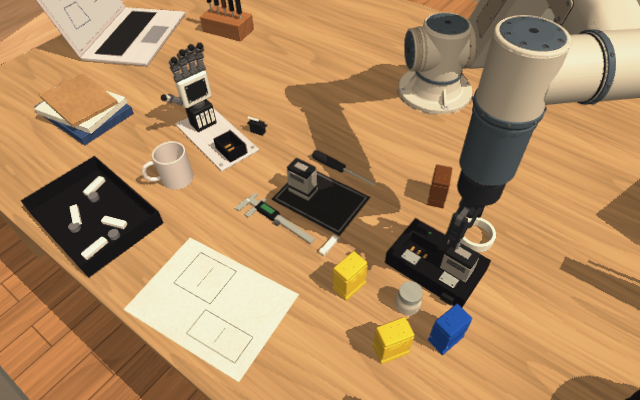

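```bash
python3 -m handwheel '[{"dx":0.5,"dy":-0.4,"dz":0,"wx":0.07,"wy":-0.03,"wz":0.04},{"dx":0.8,"dy":-0.15,"dz":0,"wx":0,"wy":-0.03,"wz":0},{"dx":0.8,"dy":0,"dz":0,"wx":0,"wy":-0.03,"wz":0},{"dx":0,"dy":0,"dz":0,"wx":0,"wy":0,"wz":0},{"dx":0,"dy":0,"dz":0,"wx":0,"wy":0,"wz":0}]'
python3 - <<'E'
from h import *
goto([.5585,.3461,.052],-1.3)
E
```

```text
clock: 13.83
ee_pos: [0.5587, 0.351, 0.0919]
ee_rot: [-0.706, 0.008, 0.708, 0.009]
contact_force: [-0.3, -0.0, 1.1]
opening: 0.085
t13.83 pos [0.5587 0.351  0.0919] F [-0.31 -0.04  1.1 ] op 0.0850 j [ 0.795  0.539  0.181 -0.005 -1.214 -0.817]
[[-0.004 -0.024 -1.   ]
 [ 0.002 -1.     0.024]
 [-1.    -0.002  0.004]]
shift units [ 1.59  0.2  -0.01] heading 178.61 turn world z deg 0.09 wx units -0.02
tilt corr tool units [0.    0.046 0.022]
```

```bash
python3 -m handwheel '[{"dx":0.6,"dy":0.2,"dz":0,"wx":0,"wy":-0.02,"wz":0.02},{"dx":0.6,"dy":0,"dz":0,"wx":0,"wy":-0.05,"wz":0},{"dx":0.3,"dy":0,"dz":0,"wx":0,"wy":0,"wz":0},{"dx":0,"dy":0,"dz":0,"wx":0,"wy":0,"wz":0},{"dx":0,"dy":0,"dz":0,"wx":0,"wy":0,"wz":0}]'
python3 - <<'E'
from h import *
goto([.5585,.3461,.052],-1.3)
E
```

```text
clock: 14.25
ee_pos: [0.56, 0.3479, 0.0567]
ee_rot: [-0.705, 0.008, 0.709, 0.009]
contact_force: [-0.0, 0.8, 0.3]
opening: 0.0853
t14.25 pos [0.56   0.3479 0.0567] F [-0.    0.82  0.27] op 0.0853 j [ 0.789  0.565  0.133 -0.006 -1.14  -0.81 ]
[[-0.006 -0.023 -1.   ]
 [ 0.002 -1.     0.023]
 [-1.    -0.002  0.006]]
shift units [0.19 0.08 0.06] heading 178.67 turn world z deg 0.03 wx units -0.01
tilt corr tool units [0.    0.067 0.022]
```

```bash
python3 -m handwheel '[{"dx":0.25,"dy":0.08,"dz":0.06,"wx":0,"wy":0.06,"wz":0.02},{"dx":0,"dy":0,"dz":0,"wx":0,"wy":0,"wz":0},{"dx":0,"dy":0,"dz":0,"wx":0,"wy":0,"wz":0}]'
python3 -m handwheel '[{"dx":0,"dy":0,"dz":0,"wx":0,"wy":0,"wz":0},{"dx":0,"dy":0,"dz":0,"wx":0,"wy":0,"wz":0},{"dx":0,"dy":0,"dz":0,"wx":0,"wy":0,"wz":0},{"dx":0,"dy":0,"dz":0,"wx":0,"wy":0,"wz":0},{"dx":0,"dy":0,"dz":0,"wx":0,"wy":0,"wz":0},{"dx":0,"dy":0,"dz":0,"wx":0,"wy":0,"wz":0},{"dx":0,"dy":0,"dz":0,"wx":0,"wy":0,"wz":0},{"dx":0,"dy":0,"dz":0,"wx":0,"wy":0,"wz":0}]' 0 80
python3 -m handwheel '[{"dx":-0.3,"dy":0,"dz":0,"wx":0,"wy":0,"wz":0},{"dx":-0.3,"dy":0,"dz":0,"wx":0,"wy":0,"wz":0},{"dx":-0.3,"dy":0,"dz":0,"wx":0,"wy":0,"wz":0},{"dx":-0.3,"dy":0,"dz":0,"wx":0,"wy":0,"wz":0}]'
python3 - <<'E'
from h import *
goto([.5585,.3461,.15],-1.3)
E
```

```text
clock: 14.5
ee_pos: [0.5595, 0.3469, 0.0527]
ee_rot: [0.708, -0.007, -0.706, -0.009]
contact_force: [0.5, -0.1, 0.1]
opening: 0.0854
clock: 15.17
ee_pos: [0.56, 0.3475, 0.0547]
ee_rot: [0.709, -0.007, -0.705, -0.009]
contact_force: [0.2, 0.7, 0.6]
opening: 0.0391
clock: 15.5
ee_pos: [0.5587, 0.3467, 0.0803]
ee_rot: [-0.707, 0.008, 0.707, 0.009]
contact_force: [-0.0, 0.6, -2.1]
opening: 0.039
t15.50 pos [0.5587 0.3467 0.0803] F [-0.04  0.63 -2.12] op 0.0390 j [ 7.920e-01  5.410e-01  1.520e-01 -1.000e-03 -1.181e+00 -8.150e-01]
[[-0.    -0.024 -1.   ]
 [ 0.001 -1.     0.024]
 [-1.    -0.001  0.   ]]
shift units [-2.79  0.02  0.01] heading 178.64 turn world z deg 0.06 wx units -0.01
tilt corr tool units [0.    0.003 0.01 ]
```

```bash
python3 -m handwheel '[{"dx":-0.4,"dy":0,"dz":0,"wx":0,"wy":0,"wz":0},{"dx":-0.4,"dy":0,"dz":0,"wx":0,"wy":0,"wz":0},{"dx":-0.5,"dy":0,"dz":0,"wx":0,"wy":0,"wz":0},{"dx":-0.7,"dy":0,"dz":0,"wx":0,"wy":0,"wz":0},{"dx":-0.7,"dy":0,"dz":0,"wx":0,"wy":0,"wz":0},{"dx":-0.3,"dy":0,"dz":0,"wx":0,"wy":0,"wz":0},{"dx":0,"dy":0,"dz":0,"wx":0,"wy":0,"wz":0},{"dx":0,"dy":0,"dz":0,"wx":0,"wy":0,"wz":0},{"dx":0,"dy":0,"dz":0,"wx":0,"wy":0,"wz":0}]'
python3 - <<'E'
from h import *
s=st();f=[]
for i in range(16):
    im=read_camera(['wrist','scene','side'][i%3]); f.append(read_state()['contact_force'])
    if i<3: cv2.imwrite(f'pics/p9{i}.png',im)
f=np.array(f);print(f.mean(0),f.std(0)/4)
goto([.5467,.033,.16],3.1,s)
E
```

```text
clock: 16.25
ee_pos: [0.5586, 0.3464, 0.1696]
ee_rot: [0.709, -0.006, -0.705, -0.01]
contact_force: [-0.1, 0.3, -2.0]
opening: 0.0391
t16.25 pos [0.5586 0.3464 0.1696] F [-0.1   0.28 -2.  ] op 0.0391 j [ 0.792  0.485  0.292 -0.    -1.37  -0.816]
[[ 0.005 -0.023 -1.   ]
 [ 0.005 -1.     0.024]
 [-1.    -0.005 -0.005]]
[ 0.00253951 -0.06782342 -1.54406413] [0.14729934 0.1232663  0.10119229]
shift units [ 0.31 12.55  0.18] heading 178.65 turn world z deg 4.45 wx units -0.89
tilt corr tool units [ 0.    -0.057  0.063]
```

View pics/p91.png

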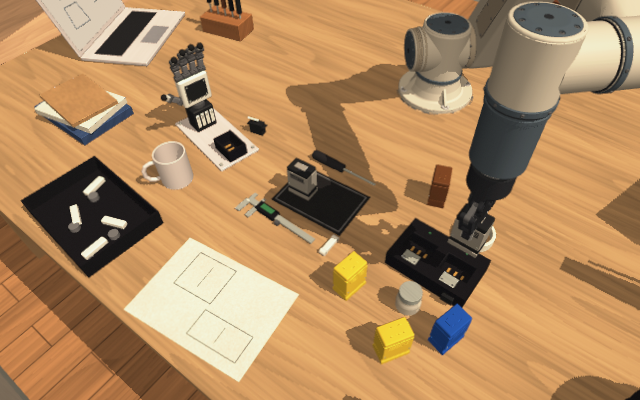

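Pack A reads about 2.9 N and pack B about 1.5 N, so B is the lighter one. It goes on the +y half of the mat.

```bash
python3 -m handwheel '[{"dx":0,"dy":0.4,"dz":0,"wx":-0.1,"wy":-0.05,"wz":0.05},{"dx":0,"dy":0.8,"dz":0,"wx":-0.1,"wy":0,"wz":0},{"dx":0,"dy":1,"dz":0,"wx":-0.1,"wy":0,"wz":0},{"dx":0,"dy":1,"dz":0,"wx":-0.1,"wy":0,"wz":0},{"dx":0,"dy":1,"dz":0,"wx":-0.1,"wy":0,"wz":0},{"dx":0,"dy":1,"dz":0,"wx":-0.1,"wy":0,"wz":0},{"dx":0,"dy":1,"dz":0,"wx":-0.1,"wy":0,"wz":0},{"dx":0,"dy":1,"dz":0,"wx":-0.1,"wy":0,"wz":0},{"dx":0,"dy":1,"dz":0,"wx":0,"wy":0,"wz":0},{"dx":0,"dy":1,"dz":0,"wx":0,"wy":0,"wz":0},{"dx":0,"dy":1,"dz":0,"wx":0,"wy":0,"wz":0},{"dx":0,"dy":0.9,"dz":0,"wx":0,"wy":0,"wz":0},{"dx":0,"dy":0.8,"dz":0,"wx":0,"wy":0,"wz":0},{"dx":0,"dy":0.6,"dz":0,"wx":0,"wy":0,"wz":0},{"dx":0,"dy":0.2,"dz":0,"wx":0,"wy":0,"wz":0},{"dx":0,"dy":0,"dz":0,"wx":0,"wy":0,"wz":0},{"dx":0,"dy":0,"dz":0,"wx":0,"wy":0,"wz":0}]'
python3 - <<'E'
from h import *
goto([.5467,.033,.06],3.1)
E
```

```text
clock: 18.47
ee_pos: [0.5648, 0.0055, 0.171]
ee_rot: [-0.706, -0.019, 0.707, -0.021]
contact_force: [-0.7, -0.1, -1.9]
opening: 0.0388
t18.47 pos [0.5648 0.0055 0.171 ] F [-0.74 -0.13 -1.94] op 0.0388 j [ 0.288  0.309  0.028  0.002 -1.291 -0.232]
[[-0.001  0.056 -0.998]
 [-0.002 -0.998 -0.056]
 [-1.     0.002  0.001]]
shift units [ 4.44 -1.15  0.66] heading -176.77 turn world z deg -0.13 wx units 0.03
tilt corr tool units [ 0.     0.013 -0.026]
```

```bash
python3 -m handwheel '[{"dx":0,"dy":-0.5,"dz":0.3,"wx":0.03,"wy":0,"wz":-0.02},{"dx":0,"dy":-0.5,"dz":0.3,"wx":0,"wy":0,"wz":0},{"dx":0.4,"dy":0,"dz":0,"wx":0,"wy":0,"wz":0},{"dx":0.7,"dy":0,"dz":0,"wx":0,"wy":-0.03,"wz":0},{"dx":0.7,"dy":0,"dz":0,"wx":0,"wy":-0.03,"wz":0},{"dx":0.7,"dy":0,"dz":0,"wx":0,"wy":-0.03,"wz":0},{"dx":0.3,"dy":0,"dz":0,"wx":0,"wy":0,"wz":0},{"dx":0,"dy":0,"dz":0,"wx":0,"wy":0,"wz":0},{"dx":0,"dy":0,"dz":0,"wx":0,"wy":0,"wz":0}]'
python3 - <<'E'
from h import *
goto([.5467,.033,.05],3.1)
E
```

```text
clock: 19.22
ee_pos: [0.5481, 0.0357, 0.0977]
ee_rot: [-0.704, -0.022, 0.709, -0.022]
contact_force: [-0.0, -0.2, -1.1]
opening: 0.0395
t19.22 pos [0.5481 0.0357 0.0977] F [-0.02 -0.23 -1.1 ] op 0.0395 j [ 0.348  0.336 -0.129 -0.003 -1.112 -0.285]
[[-0.007  0.062 -0.998]
 [-0.    -0.998 -0.062]
 [-1.    -0.     0.007]]
shift units [1.91 0.11 0.05] heading -176.42 turn world z deg -0.48 wx units 0.1
tilt corr tool units [0.    0.078 0.005]
```

```bash
python3 -m handwheel '[{"dx":0.5,"dy":0.1,"dz":0.05,"wx":0.1,"wy":0.05,"wz":0},{"dx":0.6,"dy":0,"dz":0,"wx":0,"wy":-0.03,"wz":0},{"dx":0.3,"dy":0,"dz":0,"wx":0,"wy":0,"wz":0},{"dx":0,"dy":0,"dz":0,"wx":0,"wy":0,"wz":0},{"dx":0,"dy":0,"dz":0,"wx":0,"wy":0,"wz":0}]'
python3 - <<'E'
from h import *
goto([.5467,.033,.046],3.1)
E
```

```text
clock: 19.63
ee_pos: [0.5506, 0.0342, 0.0663]
ee_rot: [0.708, 0.02, -0.706, 0.019]
contact_force: [0.4, -1.3, -2.0]
opening: 0.0392
t19.63 pos [0.5506 0.0342 0.0663] F [ 0.41 -1.26 -2.03] op 0.0392 j [ 0.346  0.363 -0.179  0.    -1.026 -0.29 ]
[[ 0.003  0.056 -0.998]
 [ 0.001 -0.998 -0.056]
 [-1.    -0.001 -0.003]]
shift units [0.81 0.04 0.16] heading -176.81 turn world z deg -0.09 wx units 0.02
tilt corr tool units [ 0.    -0.038  0.008]
```

```bash
python3 -m handwheel '[{"dx":0.4,"dy":0.04,"dz":0.16,"wx":0,"wy":-0.06,"wz":0},{"dx":0.2,"dy":0,"dz":0,"wx":0,"wy":-0.03,"wz":0},{"dx":0,"dy":0,"dz":0,"wx":0,"wy":0,"wz":0},{"dx":0,"dy":0,"dz":0,"wx":0,"wy":0,"wz":0}]'
python3 - <<'E'
from h import *
goto([.5467,.033,.045],3.1)
E
```

```text
clock: 19.97
ee_pos: [0.548, 0.0333, 0.0525]
ee_rot: [-0.707, -0.02, 0.707, -0.019]
contact_force: [-0.6, 0.6, -1.7]
opening: 0.0394
t19.97 pos [0.548  0.0333 0.0525] F [-0.64  0.61 -1.69] op 0.0394 j [ 0.345  0.375 -0.199 -0.002 -0.997 -0.287]
[[-0.001  0.056 -0.998]
 [ 0.001 -0.998 -0.056]
 [-1.    -0.001  0.001]]
shift units [0.3  0.01 0.05] heading -176.77 turn world z deg -0.13 wx units 0.03
tilt corr tool units [0.    0.01  0.015]
```

```bash
python3 -m handwheel '[{"dx":0.2,"dy":0,"dz":0.03,"wx":0,"wy":-0.01,"wz":0},{"dx":0,"dy":0,"dz":0,"wx":0,"wy":0,"wz":0},{"dx":0,"dy":0,"dz":0,"wx":0,"wy":0,"wz":0}]'
python3 -m handwheel '[{"dx":0.12,"dy":0,"dz":0,"wx":0,"wy":-0.01,"wz":0},{"dx":0,"dy":0,"dz":0,"wx":0,"wy":0,"wz":0},{"dx":0,"dy":0,"dz":0,"wx":0,"wy":0,"wz":0}]'
python3 -m handwheel '[{"dx":0.08,"dy":0,"dz":0,"wx":0,"wy":-0.03,"wz":0},{"dx":0,"dy":0,"dz":0,"wx":0,"wy":0,"wz":0},{"dx":0,"dy":0,"dz":0,"wx":0,"wy":0,"wz":0}]'
python3 - <<'E'
from h import *
goto([.5467,.033,.045],3.1)
E
```

```text
clock: 20.22
ee_pos: [0.5476, 0.0332, 0.0475]
ee_rot: [-0.707, -0.02, 0.707, -0.02]
contact_force: [0.1, -1.2, -1.7]
opening: 0.0391
clock: 20.47
ee_pos: [0.5487, 0.0333, 0.0464]
ee_rot: [0.707, 0.021, -0.706, 0.02]
contact_force: [-0.6, -0.0, -2.1]
opening: 0.0388
clock: 20.72
ee_pos: [0.5495, 0.0333, 0.0461]
ee_rot: [0.707, 0.021, -0.707, 0.02]
contact_force: [0.3, 0.1, -0.8]
opening: 0.0397
t20.72 pos [0.5495 0.0333 0.0461] F [ 0.26  0.15 -0.81] op 0.0397 j [ 0.344  0.384 -0.205 -0.001 -0.981 -0.286]
[[ 0.     0.058 -0.998]
 [ 0.001 -0.998 -0.058]
 [-1.    -0.001 -0.   ]]
shift units [0.04 0.   0.11] heading -176.68 turn world z deg -0.22 wx units 0.04
tilt corr tool units [ 0.    -0.005  0.009]
```

```bash
python3 -m handwheel '[{"dx":0.12,"dy":0,"dz":0,"wx":0,"wy":-0.03,"wz":0},{"dx":0,"dy":0,"dz":0,"wx":0,"wy":0,"wz":0},{"dx":0,"dy":0,"dz":0,"wx":0,"wy":0,"wz":0}]'
python3 - <<'E'
from h import *
f=[]
for i in range(5):
    im=read_camera('side'); f.append(read_state()['contact_force'])
print(np.mean(f,0))
goto([.5467,.033,.045],3.1)
cv2.imwrite('pics/side10.png',cv2.resize(im[150:280,250:390],None,fx=5,fy=4.5,interpolation=2))
E
```

```text
clock: 20.97
ee_pos: [0.5504, 0.0333, 0.0466]
ee_rot: [0.707, 0.021, -0.707, 0.021]
contact_force: [0.5, 0.2, -1.4]
opening: 0.0392
[-0.0841087   0.11851373 -1.28999482]
t21.22 pos [0.5499 0.0331 0.0458] F [-0.57  0.24 -1.58] op 0.0390 j [ 0.344  0.386 -0.203 -0.    -0.983 -0.285]
[[-0.001  0.059 -0.998]
 [-0.    -0.998 -0.059]
 [-1.     0.     0.001]]
shift units [ 0.03 -0.    0.13] heading -176.61 turn world z deg -0.29 wx units 0.06
tilt corr tool units [ 0.     0.012 -0.002]
```

View pics/side10.png

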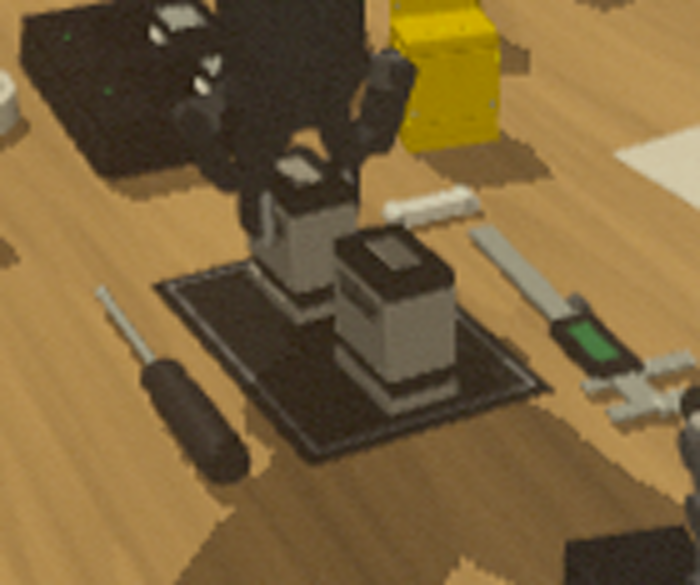

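```bash
python3 -m handwheel '[{"dx":0.2,"dy":0,"dz":0.1,"wx":0,"wy":0,"wz":0},{"dx":0,"dy":0,"dz":0,"wx":0,"wy":0,"wz":0},{"dx":0,"dy":0,"dz":0,"wx":0,"wy":0,"wz":0}]'
python3 - <<'E'
from h import *
f=[]
for i in range(5):
    im=read_camera('side'); f.append(read_state()['contact_force'])
print(np.mean(f,0))
goto([.5467,.033,.045],3.1)
E
```

```text
clock: 21.47
ee_pos: [0.5515, 0.0332, 0.048]
ee_rot: [0.71, 0.021, -0.703, 0.022]
contact_force: [0.7, 0.3, -2.1]
opening: 0.0392
[ 0.07749665 -0.33690353 -1.803376  ]
t21.72 pos [0.5504 0.0329 0.0464] F [ 0.31  0.13 -1.72] op 0.0395 j [ 0.346  0.382 -0.21   0.004 -0.974 -0.287]
[[ 0.006  0.061 -0.998]
 [-0.001 -0.998 -0.061]
 [-1.     0.002 -0.006]]
shift units [ 0.06 -0.01  0.15] heading -176.49 turn world z deg -0.41 wx units 0.08
tilt corr tool units [ 0.    -0.068 -0.019]
```

```bash
python3 -m handwheel '[{"dx":0.2,"dy":0,"dz":0.15,"wx":0.05,"wy":-0.1,"wz":-0.02},{"dx":0.2,"dy":0,"dz":0,"wx":0,"wy":-0.05,"wz":0}]'
python3 - <<'E'
from h import *
f=[]
for i in range(6):
    im=read_camera('side'); s=read_state();f.append(s['contact_force']);print(s['ee_pos'].round(4),f[-1].round(1))
goto([.5467,.033,.045],3.1)
E
```

```text
clock: 21.88
ee_pos: [0.5507, 0.0325, 0.0455]
ee_rot: [0.708, 0.021, -0.706, 0.022]
contact_force: [-23.6, 4.2, 49.4]
opening: 0.0395
[0.5509 0.0325 0.0455] [-15.6   1.9  38.4]
[0.5509 0.0325 0.0455] [-14.1   1.6  37.8]
[0.5509 0.0325 0.0455] [-14.5   1.6  37.4]
[0.5509 0.0325 0.0456] [-13.7   2.1  36.3]
[0.5509 0.0325 0.0455] [-13.2   1.2  35.8]
[0.5509 0.0325 0.0455] [-13.3   1.4  36.7]
t22.18 pos [0.5509 0.0325 0.0455] F [-13.29   1.41  36.69] op 0.0392 j [ 0.345  0.385 -0.207  0.004 -0.976 -0.286]
[[ 0.004  0.061 -0.998]
 [-0.002 -0.998 -0.061]
 [-1.     0.002 -0.004]]
shift units [ 0.02 -0.03  0.17] heading -176.5 turn world z deg -0.4 wx units 0.08
tilt corr tool units [-0.    -0.041 -0.025]
```

```bash
python3 -m handwheel '[{"dx":0,"dy":0,"dz":0,"wx":0,"wy":0,"wz":0},{"dx":0,"dy":0,"dz":0,"wx":0,"wy":0,"wz":0}]'
python3 - <<'E'
from h import *
for i in range(3):
    im=read_camera('side'); s=read_state();print(s['ee_pos'].round(4),s['contact_force'].round(1))
E
```

```text
clock: 22.35
ee_pos: [0.5514, 0.0328, 0.048]
ee_rot: [0.709, 0.021, -0.704, 0.022]
contact_force: [0.8, 0.4, -1.0]
opening: 0.0392
[0.5512 0.0328 0.0476] [-0.7  0.2 -0.5]
[0.5509 0.0327 0.0469] [-0.2 -0.6 -1.7]
[0.5507 0.0326 0.0465] [ 0.   0.3 -2.1]
```

```bash
python3 - <<'E'
from h import *
for i in range(5):
    im=read_camera('side'); s=read_state();print(s['ee_pos'].round(4),s['contact_force'].round(1))
E
python3 -m handwheel '[{"dx":0.06,"dy":0,"dz":0.05,"wx":0,"wy":-0.03,"wz":0}]'
python3 - <<'E'
from h import *
for i in range(6):
    im=read_camera('side'); s=read_state();print(s['ee_pos'].round(4),s['contact_force'].round(1))
E
```

```text
[0.5505 0.0325 0.0462] [-0.2  0.2 -1.5]
[0.5505 0.0325 0.0462] [-0.6  1.2 -0.4]
[0.5506 0.0325 0.0463] [ 0.6  0.1 -2.8]
[0.5507 0.0326 0.0464] [-0.2 -0.  -1.7]
[0.5508 0.0326 0.0466] [-0.5  0.4 -1.6]
clock: 22.83
ee_pos: [0.5504, 0.0324, 0.0456]
ee_rot: [0.708, 0.021, -0.706, 0.023]
contact_force: [-1.6, -0.7, 15.7]
opening: 0.0396
[0.5504 0.0325 0.0458] [-0.   0.3  3. ]
[0.5504 0.0325 0.0458] [ 0.9 -1.   2.8]
[0.5504 0.0325 0.0458] [ 0.  -0.9  3.3]
[0.5504 0.0325 0.0458] [ 0.3 -1.2  3.3]
[0.5504 0.0325 0.0458] [ 0.5 -1.4  3.9]
[0.5504 0.0325 0.0458] [ 0.9 -0.2  3.7]
```

```bash
python3 -m handwheel '[{"dx":0.02,"dy":0,"dz":0,"wx":0,"wy":0,"wz":0},{"dx":0.02,"dy":0,"dz":0,"wx":0,"wy":0,"wz":0},{"dx":0,"dy":0,"dz":0,"wx":0,"wy":0,"wz":0},{"dx":0,"dy":0,"dz":0,"wx":0,"wy":0,"wz":0},{"dx":0,"dy":0,"dz":0,"wx":0,"wy":0,"wz":0}]' 0.85 80
python3 - <<'E'
from h import *
goto([.5544,-.068,.16],3.1)
cv2.imwrite('pics/w11.png',cv2.convertScaleAbs(read_camera('wrist'),alpha=1.8,beta=20))
cv2.imwrite('pics/side11.png',cv2.resize(read_camera('side')[150:280,250:390],None,fx=5,fy=4.5,interpolation=2))
E
```

```text
clock: 23.55
ee_pos: [0.5484, 0.0325, 0.0428]
ee_rot: [-0.706, -0.021, 0.707, -0.022]
contact_force: [-0.5, 0.9, -0.0]
opening: 0.0725
t23.55 pos [0.5484 0.0325 0.0428] F [-0.5   0.9  -0.01] op 0.0725 j [ 0.345  0.387 -0.212  0.002 -0.974 -0.285]
[[-0.001  0.061 -0.998]
 [-0.002 -0.998 -0.061]
 [-1.     0.002  0.001]]
shift units [-4.68  4.03  0.01] heading -176.52 turn world z deg -0.38 wx units 0.08
tilt corr tool units [ 0.     0.014 -0.021]
```

View pics/w11.png

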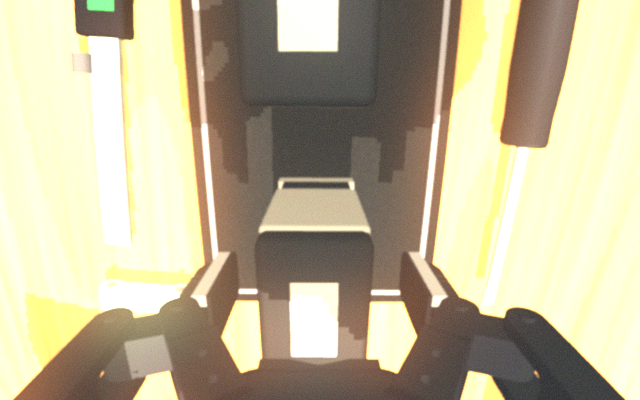

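View pics/side11.png

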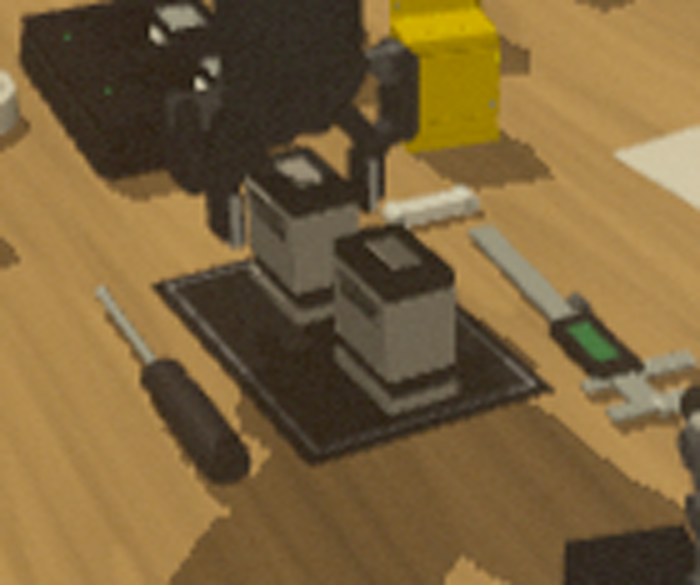

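```bash
python3 -m handwheel '[{"dx":-0.4,"dy":0,"dz":0,"wx":0,"wy":0,"wz":0},{"dx":-0.7,"dy":0,"dz":0,"wx":0,"wy":0,"wz":0},{"dx":-1,"dy":0,"dz":0,"wx":0,"wy":0,"wz":0},{"dx":-1,"dy":0,"dz":0,"wx":0,"wy":0,"wz":0},{"dx":-0.8,"dy":0.3,"dz":0,"wx":0.08,"wy":0,"wz":0},{"dx":0,"dy":0.8,"dz":0,"wx":0,"wy":0,"wz":0},{"dx":0,"dy":0.8,"dz":0,"wx":0,"wy":0,"wz":0},{"dx":0,"dy":0.6,"dz":0,"wx":0,"wy":0,"wz":0},{"dx":0,"dy":0.2,"dz":0,"wx":0,"wy":0,"wz":0},{"dx":0,"dy":0,"dz":0,"wx":0,"wy":0,"wz":0},{"dx":0,"dy":0,"dz":0,"wx":0,"wy":0,"wz":0},{"dx":0,"dy":0,"dz":0,"wx":0,"wy":0,"wz":0}]' 1
python3 - <<'E'
from h import *
s=st(); im=read_camera('wrist'); np.save('s2.npy',np.r_[s['ee_pos'],s['ee_rot']])
cv2.imwrite('pics/w12.png',im);cv2.imwrite('pics/w12b.png',cv2.convertScaleAbs(im,alpha=1.8,beta=20))
E
```

```text
clock: 24.65
ee_pos: [0.553, -0.0368, 0.1539]
ee_rot: [0.709, 0.019, -0.705, 0.021]
contact_force: [-0.8, 1.7, -0.2]
opening: 0.0854
t24.65 pos [ 0.553  -0.0368  0.1539] F [-0.77  1.67 -0.21] op 0.0854 j [ 0.218  0.295 -0.038  0.004 -1.234 -0.164]
[[ 0.005  0.055 -0.998]
 [-0.003 -0.998 -0.055]
 [-1.     0.003 -0.005]]
```

View pics/w12b.png

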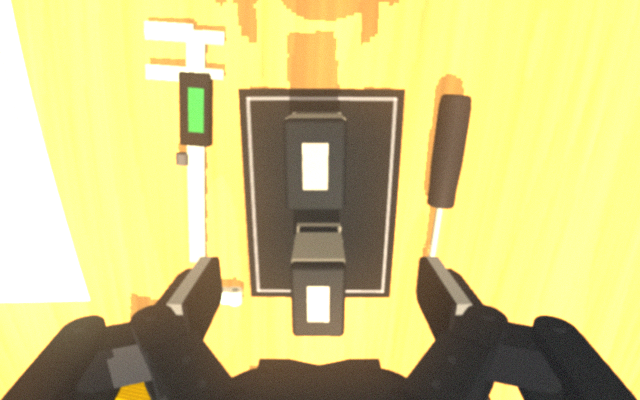

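Run:
```python
from h import *
v=np.load('s2.npy');s={'ee_pos':v[:3],'ee_rot':v[3:]}
im=cv2.imread('pics/w12.png');g=im.min(2)
m=(g>95).astype(np.uint8);n,l,stt,ce=cv2.connectedComponentsWithStats(m)
for (x,y),nm in(((315,166),'A'),((318,304),'B')):
    i=l[y,x];k=(l==i).astype(np.uint8);c=cv2.findContours(k,0,2)[0][0];b=cv2.boxPoints(cv2.minAreaRect(c));print(b.round(1).tolist())
    p=rect('wrist',b,.088,nm,s)
rect('wrist',[(239.5,90),(404,91),(388.5,297),(251.5,297)],.003,'mat',s)
goto([.5535,-.068,.13],3.1)
```

```text
[[302.0, 143.0], [327.0, 143.0], [327.0, 189.0], [302.0, 189.0]]
A ctr [ 0.5565 -0.0682] sides [0.0155 0.0295 0.0161 0.0295] ang [-176.9   93.5    3.2  -87.7]
[[307.0, 286.0], [329.0, 286.0], [329.0, 322.0], [307.0, 322.0]]
B ctr [0.5489 0.0323] sides [0.0155 0.0303 0.0162 0.0303] ang [-176.7   93.7    3.3  -87.5]
mat ctr [ 0.5496 -0.0171] sides [0.1379 0.1977 0.138  0.1989] ang [-177.2   92.8    3.3  -87.3]
t24.70 pos [ 0.553  -0.0367  0.1538] F [ 0.58 -1.45 -0.67] op 0.0857 j [ 0.219  0.295 -0.038  0.004 -1.233 -0.164]
[[ 0.005  0.056 -0.998]
 [-0.003 -0.998 -0.056]
 [-1.     0.003 -0.005]]
shift units [0.96 1.25 0.06] heading -176.81 turn world z deg -0.09 wx units 0.02
tilt corr tool units [ 0.    -0.054 -0.035]
```

```bash
python3 -m handwheel '[{"dx":0.3,"dy":0.7,"dz":-0.08,"wx":0,"wy":-0.05,"wz":-0.03},{"dx":0.3,"dy":0.4,"dz":-0.04,"wx":0,"wy":0,"wz":0},{"dx":0.3,"dy":0,"dz":0,"wx":0,"wy":0,"wz":0},{"dx":0,"dy":0,"dz":0,"wx":0,"wy":0,"wz":0},{"dx":0,"dy":0,"dz":0,"wx":0,"wy":0,"wz":0}]'
python3 - <<'E'
from h import *
goto([.5562,-.0682,.048],3.3)
E
```

```text
clock: 25.12
ee_pos: [0.5576, -0.0618, 0.1294]
ee_rot: [-0.707, -0.021, 0.707, -0.021]
contact_force: [-0.4, -0.9, 0.1]
opening: 0.0856
t25.12 pos [ 0.5576 -0.0618  0.1294] F [-0.41 -0.87  0.06] op 0.0856 j [ 0.168  0.328 -0.054 -0.    -1.189 -0.109]
[[-0.001  0.059 -0.998]
 [ 0.    -0.998 -0.059]
 [-1.    -0.     0.001]]
shift units [3.26 0.25 0.07] heading -176.63 turn world z deg -0.07 wx units 0.01
tilt corr tool units [0.    0.008 0.002]
```

```bash
python3 -m handwheel '[{"dx":0.8,"dy":0.2,"dz":0.07,"wx":0,"wy":-0.03,"wz":0},{"dx":0.8,"dy":0.05,"dz":0,"wx":0,"wy":-0.04,"wz":0},{"dx":0.7,"dy":0,"dz":0,"wx":0,"wy":-0.04,"wz":0},{"dx":0.4,"dy":0,"dz":0,"wx":0,"wy":-0.02,"wz":0},{"dx":0,"dy":0,"dz":0,"wx":0,"wy":0,"wz":0},{"dx":0,"dy":0,"dz":0,"wx":0,"wy":0,"wz":0}]'
python3 - <<'E'
from h import *
goto([.5562,-.0682,.048],3.3)
E
```

```text
clock: 25.62
ee_pos: [0.5573, -0.0655, 0.0614]
ee_rot: [-0.704, -0.022, 0.71, -0.022]
contact_force: [0.1, -0.1, 0.9]
opening: 0.0855
t25.62 pos [ 0.5573 -0.0655  0.0614] F [ 0.07 -0.07  0.92] op 0.0855 j [ 1.61e-01  3.92e-01 -1.48e-01 -1.00e-03 -1.04e+00 -9.90e-02]
[[-0.009  0.062 -0.998]
 [-0.001 -0.998 -0.062]
 [-1.     0.     0.009]]
shift units [0.54 0.11 0.04] heading -176.46 turn world z deg -0.24 wx units 0.05
tilt corr tool units [ 0.     0.099 -0.003]
```

```bash
python3 -m handwheel '[{"dx":0.4,"dy":0.1,"dz":0.04,"wx":0.05,"wy":0.08,"wz":0},{"dx":0.1,"dy":0,"dz":0,"wx":0,"wy":0,"wz":0},{"dx":0,"dy":0,"dz":0,"wx":0,"wy":0,"wz":0}]'
python3 - <<'E'
from h import *
goto([.5562,-.0682,.048],3.3)
read_camera('side');read_camera('side')
goto([.5562,-.0682,.048],3.3)
E
```

```text
clock: 25.87
ee_pos: [0.5584, -0.0673, 0.0518]
ee_rot: [0.708, 0.021, -0.706, 0.021]
contact_force: [0.1, 0.1, -0.2]
opening: 0.0852
t25.87 pos [ 0.5584 -0.0673  0.0518] F [ 0.1   0.12 -0.19] op 0.0852 j [ 1.590e-01  3.970e-01 -1.690e-01  1.000e-03 -1.002e+00 -1.010e-01]
[[ 0.003  0.059 -0.998]
 [-0.001 -0.998 -0.059]
 [-1.     0.001 -0.003]]
shift units [0.15 0.03 0.09] heading -176.62 turn world z deg -0.08 wx units 0.02
tilt corr tool units [ 0.    -0.037 -0.01 ]
t25.97 pos [ 0.5585 -0.0673  0.052 ] F [ 0.4  -0.51  0.04] op 0.0853 j [ 1.590e-01  3.960e-01 -1.690e-01  1.000e-03 -1.002e+00 -1.010e-01]
[[ 0.004  0.059 -0.998]
 [-0.001 -0.998 -0.059]
 [-1.     0.001 -0.004]]
shift units [0.16 0.03 0.1 ] heading -176.63 turn world z deg -0.07 wx units 0.01
tilt corr tool units [ 0.    -0.041 -0.009]
```

```bash
python3 -m handwheel '[{"dx":0.15,"dy":0.03,"dz":0.1,"wx":0,"wy":-0.04,"wz":0},{"dx":0,"dy":0,"dz":0,"wx":0,"wy":0,"wz":0},{"dx":0,"dy":0,"dz":0,"wx":0,"wy":0,"wz":0}]'
python3 -m handwheel '[{"dx":0,"dy":0,"dz":0,"wx":0,"wy":0,"wz":0},{"dx":0,"dy":0,"dz":0,"wx":0,"wy":0,"wz":0},{"dx":0,"dy":0,"dz":0,"wx":0,"wy":0,"wz":0},{"dx":0,"dy":0,"dz":0,"wx":0,"wy":0,"wz":0},{"dx":0,"dy":0,"dz":0,"wx":0,"wy":0,"wz":0},{"dx":0,"dy":0,"dz":0,"wx":0,"wy":0,"wz":0},{"dx":0,"dy":0,"dz":0,"wx":0,"wy":0,"wz":0},{"dx":0,"dy":0,"dz":0,"wx":0,"wy":0,"wz":0}]' 0 80
python3 - <<'E'
from h import *
goto([.5562,-.0682,.048],3.3)
E
```

```text
clock: 26.22
ee_pos: [0.5571, -0.068, 0.0499]
ee_rot: [0.708, 0.021, -0.706, 0.021]
contact_force: [0.3, -0.3, 0.4]
opening: 0.0852
clock: 26.88
ee_pos: [0.5578, -0.068, 0.0507]
ee_rot: [0.708, 0.021, -0.705, 0.021]
contact_force: [-0.9, 0.2, 0.3]
opening: 0.0391
t26.88 pos [ 0.5578 -0.068   0.0507] F [-0.9   0.18  0.27] op 0.0391 j [ 0.158  0.396 -0.173  0.002 -0.998 -0.099]
[[ 0.004  0.059 -0.998]
 [-0.001 -0.998 -0.059]
 [-1.     0.001 -0.004]]
shift units [0.11 0.   0.06] heading -176.59 turn world z deg -0.11 wx units 0.02
tilt corr tool units [ 0.    -0.047 -0.012]
```

```bash
python3 -m handwheel '[{"dx":-0.3,"dy":0,"dz":0,"wx":0,"wy":0,"wz":0},{"dx":-0.5,"dy":0,"dz":0,"wx":0,"wy":0.02,"wz":0},{"dx":-0.8,"dy":0,"dz":0,"wx":0,"wy":0.02,"wz":0},{"dx":-0.8,"dy":0,"dz":0,"wx":0,"wy":0.02,"wz":0},{"dx":-0.8,"dy":0,"dz":0,"wx":0,"wy":0.02,"wz":0},{"dx":-0.8,"dy":0.3,"dz":0,"wx":0.3,"wy":0,"wz":0},{"dx":-0.4,"dy":0.7,"dz":0,"wx":0.4,"wy":0,"wz":0},{"dx":0,"dy":0.8,"dz":0,"wx":0.4,"wy":0,"wz":0},{"dx":0,"dy":0.8,"dz":0,"wx":0.4,"wy":0,"wz":0},{"dx":0,"dy":0.8,"dz":0,"wx":0.4,"wy":0,"wz":0},{"dx":0,"dy":0.6,"dz":0,"wx":0.4,"wy":0,"wz":0},{"dx":0,"dy":0.3,"dz":0,"wx":0.3,"wy":0,"wz":0},{"dx":0,"dy":0,"dz":0,"wx":0,"wy":0,"wz":0},{"dx":0,"dy":0,"dz":0,"wx":0,"wy":0,"wz":0},{"dx":0,"dy":0,"dz":0,"wx":0,"wy":0,"wz":0}]'
python3 - <<'E'
from h import *
goto([.5626,-.306,.1697],-12)
s=read_state(); im=read_camera('wrist'); np.save('s3.npy',np.r_[s['ee_pos'],s['ee_rot']])
cv2.imwrite('pics/w13.png',im);cv2.imwrite('pics/w13b.png',cv2.convertScaleAbs(im,alpha=2.2,beta=20))
f=[]
for i in range(6): im=read_camera('scene');f.append(read_state()['contact_force'])
print(np.mean(f,0))
cv2.imwrite('pics/scene13.png',im)
E
```

```text
clock: 28.13
ee_pos: [0.5446, -0.1769, 0.1625]
ee_rot: [-0.701, 0.062, 0.707, 0.064]
contact_force: [-0.3, 0.3, -2.9]
opening: 0.0392
t28.13 pos [ 0.5446 -0.1769  0.1625] F [-0.26  0.26 -2.88] op 0.0392 j [-0.044  0.335  0.044 -0.004 -1.289 -0.133]
[[-0.008 -0.177 -0.984]
 [ 0.004 -0.984  0.177]
 [-1.    -0.003  0.009]]
shift units [-0.32  4.95 -1.62] heading 169.79 turn world z deg -1.79 wx units 0.36
tilt corr tool units [0.    0.1   0.033]
[-0.03883496  0.36616499 -3.34480697]
```

View pics/w13b.png

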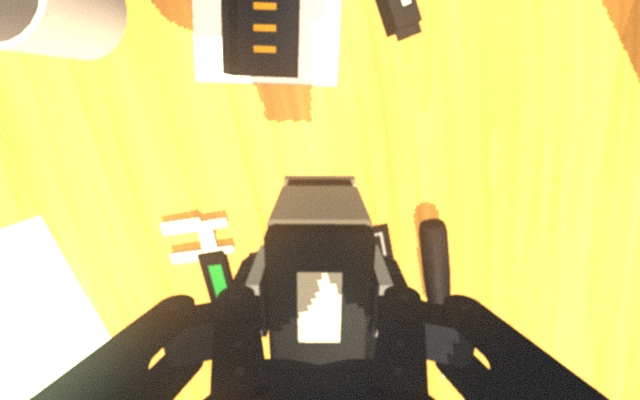

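View pics/scene13.png

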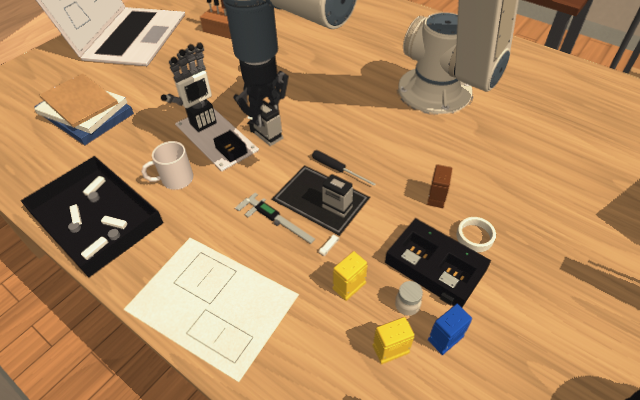

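```bash
python3 -m handwheel '[{"dx":-0.2,"dy":0.5,"dz":-0.3,"wx":0.2,"wy":0.1,"wz":0.03},{"dx":-0.1,"dy":0.6,"dz":-0.3,"wx":0.1,"wy":0,"wz":0},{"dx":0,"dy":0.6,"dz":-0.2,"wx":0,"wy":0,"wz":0},{"dx":0,"dy":0.1,"dz":0,"wx":0,"wy":0,"wz":0},{"dx":0,"dy":0,"dz":0,"wx":0,"wy":0,"wz":0},{"dx":0,"dy":0,"dz":0,"wx":0,"wy":0,"wz":0},{"dx":0,"dy":0,"dz":0,"wx":0,"wy":0,"wz":0}]'
python3 - <<'E'
from h import *
goto([.5626,-.306,.1697],-12)
s=read_state(); im=read_camera('wrist'); np.save('s3.npy',np.r_[s['ee_pos'],s['ee_rot']])
cv2.imwrite('pics/w14.png',im)
o=cv2.resize(cv2.convertScaleAbs(im[0:200,150:400],alpha=2.6,beta=15),None,fx=3,fy=3,interpolation=2)
for i in range(0,250,10): cv2.putText(o,str(150+i),(i*3,8),0,.28,(0,0,255),1);
for j in range(0,200,10): cv2.putText(o,str(j),(0,j*3+3),0,.3,(0,0,255),1);
cv2.imwrite('pics/w14b.png',o)
E
```

```text
clock: 29.07
ee_pos: [0.5573, -0.2274, 0.1714]
ee_rot: [0.704, -0.073, -0.702, -0.072]
contact_force: [0.9, 0.1, -2.8]
opening: 0.0393
t29.07 pos [ 0.5573 -0.2274  0.1714] F [ 0.9   0.06 -2.82] op 0.0393 j [-1.270e-01  3.780e-01  1.290e-01  1.000e-03 -1.319e+00 -7.800e-02]
[[ 0.003 -0.204 -0.979]
 [-0.001 -0.979  0.204]
 [-1.     0.001 -0.003]]
shift units [ 0.07  3.04 -0.85] heading 168.24 turn world z deg -0.24 wx units 0.05
tilt corr tool units [ 0.    -0.032 -0.009]
```

View pics/w14b.png

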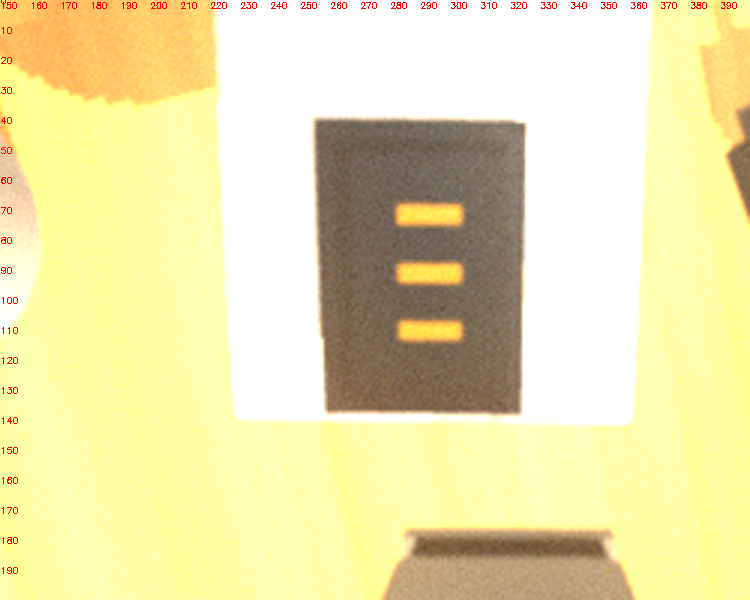

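Run:
```python
from h import *
v=np.load('s3.npy');s={'ee_pos':v[:3],'ee_rot':v[3:]}
rect('wrist',[(254.7,39.5),(324.8,40.7),(323.2,137.2),(258.2,136.8)],.042,'cradle',s)
rect('wrist',[(282,71.5),(304.5,71.5),(304.5,110),(282,110)],.012,'contacts',s)
rect('scene',[(229.6,130),(213.6,138.7),(229.2,153),(245.2,144.2)],.042,'cradle scene')
# held pack top edges front
print(toplane('side',[(363-.4,270),(385,267)],.042))
```

```text
cradle ctr [ 0.562  -0.3091] sides [0.0525 0.0721 0.0522 0.0728] ang [ 167.    77.4  -12.2 -102.3]
contacts ctr [ 0.5619 -0.3087] sides [0.0191 0.0319 0.0196 0.032 ] ang [ 168.    77.6  -11.9 -103.4]
cradle scene ctr [ 0.5626 -0.3059] sides [0.0508 0.0732 0.0494 0.0741] ang [ -11.5   78.5  167.5 -102.5]
[[ 0.54579978 -0.2667667   0.042     ]
 [ 0.59436511 -0.27975368  0.042     ]]
```

```bash
python3 -m handwheel '[{"dx":0,"dy":0.4,"dz":-0.2,"wx":0.1,"wy":-0.03,"wz":-0.01},{"dx":0,"dy":0.5,"dz":-0.2,"wx":0,"wy":0,"wz":0},{"dx":0,"dy":0.5,"dz":-0.2,"wx":0,"wy":0,"wz":0},{"dx":0,"dy":0.4,"dz":-0.1,"wx":0,"wy":0,"wz":0},{"dx":0,"dy":0.1,"dz":0,"wx":0,"wy":0,"wz":0},{"dx":0,"dy":0,"dz":0,"wx":0,"wy":0,"wz":0},{"dx":0,"dy":0,"dz":0,"wx":0,"wy":0,"wz":0}]'
python3 - <<'E'
from h import *
goto([.562,-.3085,.1697],-12.4)
a=read_camera('side');b=read_camera('scene')
cv2.imwrite('pics/x15.png',np.hstack([cv2.resize(a[120:360,280:480],(400,480),interpolation=2),cv2.resize(b[20:200,140:290],(400,480),interpolation=2)]))
E
```

```text
clock: 29.7
ee_pos: [0.565, -0.2818, 0.171]
ee_rot: [-0.703, 0.075, 0.703, 0.075]
contact_force: [-0.8, -0.1, -4.4]
opening: 0.0387
t29.70 pos [ 0.565  -0.2818  0.171 ] F [-0.81 -0.13 -4.42] op 0.0387 j [-0.216  0.438  0.221 -0.    -1.354  0.002]
[[-0.    -0.212 -0.977]
 [ 0.    -0.977  0.212]
 [-1.    -0.     0.001]]
shift units [ 0.05  1.07 -0.11] heading 167.77 turn world z deg -0.17 wx units 0.03
tilt corr tool units [0.    0.006 0.002]
```

View pics/x15.png

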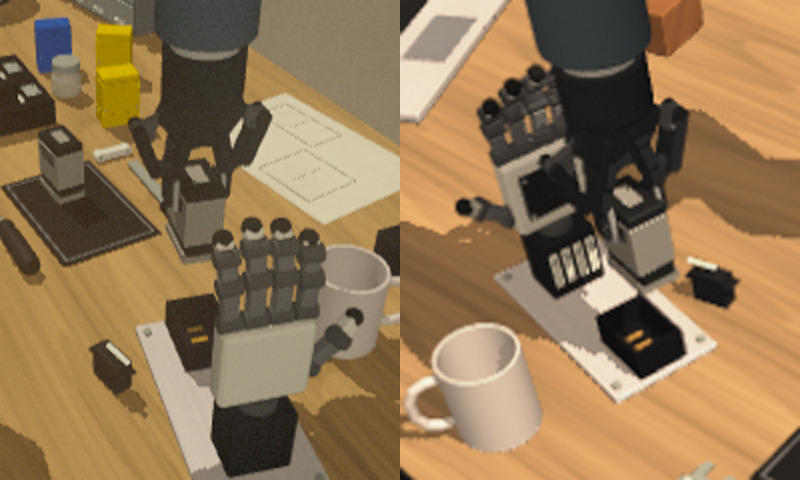

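```bash
python3 -m handwheel '[{"dx":0,"dy":0.3,"dz":-0.05,"wx":0.03,"wy":0,"wz":0},{"dx":0,"dy":0.3,"dz":-0.05,"wx":0,"wy":0,"wz":0},{"dx":0,"dy":0.2,"dz":0,"wx":0,"wy":0,"wz":0},{"dx":0,"dy":0,"dz":0,"wx":0,"wy":0,"wz":0},{"dx":0,"dy":0,"dz":0,"wx":0,"wy":0,"wz":0}]'
python3 - <<'E'
from h import *
goto([.562,-.3085,.1697],-12.4)
for i in range(3): read_camera('side')
goto([.562,-.3085,.1697],-12.4)
E
```

```text
clock: 30.22
ee_pos: [0.5632, -0.3024, 0.1716]
ee_rot: [0.703, -0.075, -0.703, -0.076]
contact_force: [-0.2, -0.0, -3.2]
opening: 0.0389
t30.22 pos [ 0.5632 -0.3024  0.1716] F [-0.25 -0.01 -3.22] op 0.0389 j [-0.249  0.453  0.246 -0.    -1.363  0.035]
[[ 0.    -0.212 -0.977]
 [ 0.    -0.977  0.212]
 [-1.    -0.    -0.   ]]
shift units [ 0.08  0.25 -0.01] heading 167.75 turn world z deg -0.15 wx units 0.03
tilt corr tool units [ 0.    -0.001  0.004]
t30.37 pos [ 0.5632 -0.302   0.1716] F [-0.13 -0.22 -3.85] op 0.0392 j [-0.248  0.453  0.246 -0.    -1.363  0.035]
[[ 0.    -0.212 -0.977]
 [ 0.    -0.977  0.212]
 [-1.    -0.    -0.   ]]
shift units [ 0.08  0.27 -0.01] heading 167.77 turn world z deg -0.17 wx units 0.03
tilt corr tool units [-0.    -0.     0.004]
```

```bash
python3 -m handwheel '[{"dx":0.08,"dy":0.25,"dz":0,"wx":0.03,"wy":0,"wz":0},{"dx":0,"dy":0,"dz":0,"wx":0,"wy":0,"wz":0},{"dx":0,"dy":0,"dz":0,"wx":0,"wy":0,"wz":0}]'
python3 - <<'E'
from h import *
goto([.562,-.3085,.1697],-12.4)
a=read_camera('side');b=read_camera('scene');w=read_camera('wrist')
goto([.562,-.3085,.1697],-12.4)
cv2.imwrite('pics/scene16.png',b);cv2.imwrite('pics/side16.png',a)
f=lambda im,x,y,w,h,n:cv2.imwrite(n,cv2.resize(cv2.convertScaleAbs(im[y:y+h,x:x+w],alpha=1.5,beta=10),None,fx=5,fy=5,interpolation=2))
f(b,180,60,110,110,'pics/s16a.png');f(a,340,200,110,110,'pics/s16b.png')
cv2.imwrite('pics/w16.png',cv2.convertScaleAbs(w,alpha=2.2,beta=20))
E
```

```text
clock: 30.62
ee_pos: [0.5619, -0.3081, 0.1695]
ee_rot: [0.703, -0.076, -0.703, -0.076]
contact_force: [0.3, 0.5, -3.3]
opening: 0.0389
t30.62 pos [ 0.5619 -0.3081  0.1695] F [ 0.31  0.45 -3.27] op 0.0389 j [-0.258  0.457  0.247 -0.    -1.36   0.043]
[[ 0.    -0.214 -0.977]
 [ 0.    -0.977  0.214]
 [-1.    -0.    -0.   ]]
shift units [-0.01  0.02 -0.01] heading 167.66 turn world z deg -0.06 wx units 0.01
tilt corr tool units [-0.    -0.002  0.005]
t30.77 pos [ 0.5619 -0.308   0.1695] F [ 0.13 -0.06 -3.34] op 0.0389 j [-0.258  0.457  0.247 -0.    -1.36   0.043]
[[ 0.    -0.214 -0.977]
 [ 0.    -0.977  0.214]
 [-1.    -0.    -0.   ]]
shift units [-0.01  0.02 -0.01] heading 167.66 turn world z deg -0.06 wx units 0.01
tilt corr tool units [ 0.    -0.001  0.005]
```

View pics/s16a.png

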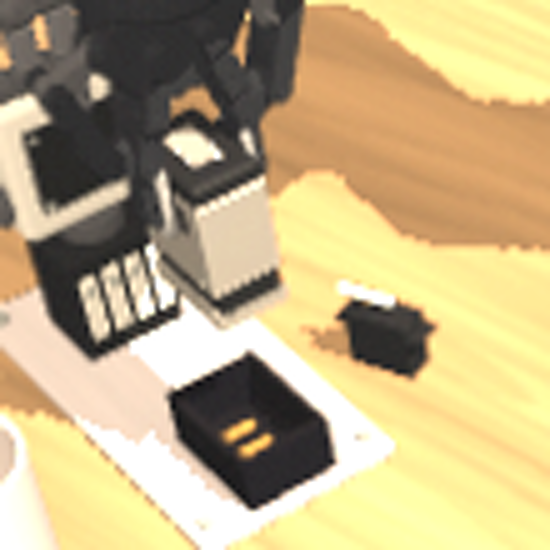

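View pics/s16b.png

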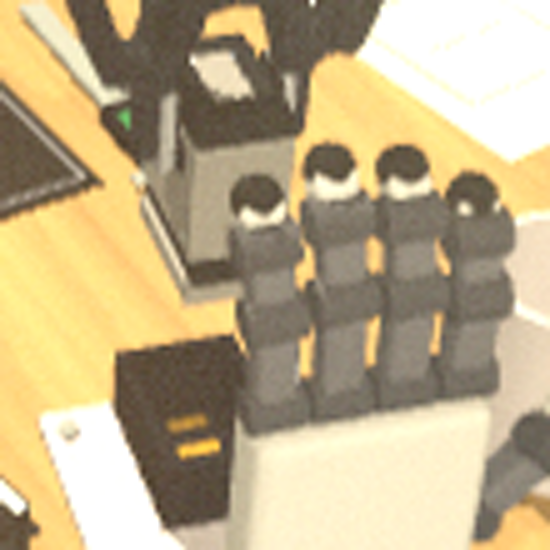

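View pics/w16.png

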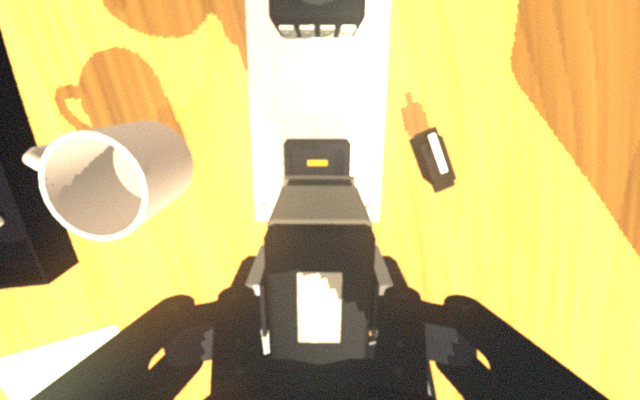

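Run:
```python
from h import *
o=-.4
fr=[(212+o,112.6+o),(225.4+o,125+o),(237.6+o,118.4+o)]
c=np.array([.562,-.3085]);a=np.radians(-12.4);Rz=np.array([[np.cos(a),-np.sin(a)],[np.sin(a),np.cos(a)]])
for z in(.117,.122,.127):
    p=toplane('scene',fr,z);print(z,p[:,:2].round(4).tolist(),np.linalg.norm(np.diff(p,axis=0),axis=1).round(4), 'diag mid',((p[0]+p[2])/2)[:2].round(4))
cor=[np.r_[c+Rz@[sx*.02,sy*.03],.122] for sx,sy in((-1,-1),(1,-1),(1,1),(-1,1))]
print(proj('scene',cor).round(1).tolist(),fr)
rim=[np.r_[c+Rz@[sx*.027,sy*.037],.042] for sx,sy in((-1,-1),(1,-1),(1,1),(-1,1))]
print(proj('scene',rim).round(1).tolist(),'seen rim',[(229.6,130),(213.6,138.7),(229.2,153),(245.2,144.2)])
```

```text
0.117 [[0.5621, -0.3519], [0.5763, -0.2899], [0.5403, -0.2828]] [0.0636 0.0367] diag mid [ 0.5512 -0.3173]
0.122 [[0.5659, -0.3466], [0.58, -0.285], [0.5442, -0.278]] [0.0632 0.0365] diag mid [ 0.555  -0.3123]
0.127 [[0.5696, -0.3414], [0.5837, -0.2802], [0.5481, -0.2732]] [0.0628 0.0362] diag mid [ 0.5589 -0.3073]
[[223.7, 108.0], [210.2, 114.8], [223.1, 126.6], [236.8, 119.5]] [(211.6, 112.19999999999999), (225.0, 124.6), (237.2, 118.0)]
[[229.7, 129.2], [212.5, 138.3], [227.8, 153.0], [245.3, 143.3]] seen rim [(229.6, 130), (213.6, 138.7), (229.2, 153), (245.2, 144.2)]
```

```bash
python3 - <<'E'
from h import *
c=np.array([.562,-.3085]);a=np.radians(-12.4);Rz=np.array([[np.cos(a),-np.sin(a)],[np.sin(a),np.cos(a)]])
for z in(.122,.207):
    cor=[np.r_[c+Rz@[sx*.02,sy*.03],z] for sx,sy in((-1,-1),(1,-1),(1,1),(-1,1))]
    print(z,'side',proj('side',cor).round(1).tolist(),'scene',proj('scene',cor).round(1).tolist())
rim=[np.r_[c+Rz@[sx*.027,sy*.037],.042] for sx,sy in((-1,-1),(1,-1),(1,1),(-1,1))]
print('rim side',proj('side',rim).round(1).tolist())
# triangulate the (+x... ) foot corner (-x,-y)? seen side vs scene : corner (-x,+y) seen in both
K1,D1,P1=cam('side');K2,D2,P2=cam('scene')
def tri(p1,p2):
    u1=cv2.undistortPoints(np.array([[p1]],float),K1,D1).reshape(2,1);u2=cv2.undistortPoints(np.array([[p2]],float),K2,D2).reshape(2,1)
    X=cv2.triangulatePoints(np.linalg.inv(P1)[:3],np.linalg.inv(P2)[:3],u1,u2);return (X[:3]/X[3]).ravel()
print('corner -x+y foot', tri((368.2,238.2),(237.2,118.0)),'pred',np.r_[c+Rz@[-.02,.03],.122])
E
python3 - <<'E'
import cv2
a=cv2.imread('pics/side16.png');b=cv2.imread('pics/scene16.png')
def g(im,x,y,w,h,k,n):
    o=cv2.resize(cv2.convertScaleAbs(im[y:y+h,x:x+w],alpha=1.5,beta=10),None,fx=k,fy=k,interpolation=2)
    for i in range(0,w,5): cv2.putText(o,str(x+i),(i*k,8),0,.28,(0,0,255),1)
    for j in range(0,h,5): cv2.putText(o,str(y+j),(0,j*k+3),0,.28,(0,0,255),1)
    cv2.imwrite('pics/'+n,o)
g(a,360,205,50,60,9,'z1.png');g(b,205,80,40,50,11,'z2.png')
E
```

```text
0.122 side [[376.5, 261.3], [396.1, 258.1], [385.7, 239.7], [367.1, 242.5]] scene [[223.7, 108.0], [210.2, 114.8], [223.1, 126.6], [236.8, 119.5]]
0.207 side [[378.8, 225.6], [399.6, 222.5], [388.4, 205.2], [368.8, 207.9]] scene [[217.5, 80.1], [203.2, 86.9], [216.6, 98.5], [231.2, 91.4]]
rim side [[372.3, 294.4], [397.5, 289.9], [385.4, 266.3], [361.7, 270.2]]
corner -x+y foot [ 0.55161547 -0.27108524  0.1298872 ] pred [ 0.54890861 -0.27490513  0.122     ]
```

View pics/z1.png

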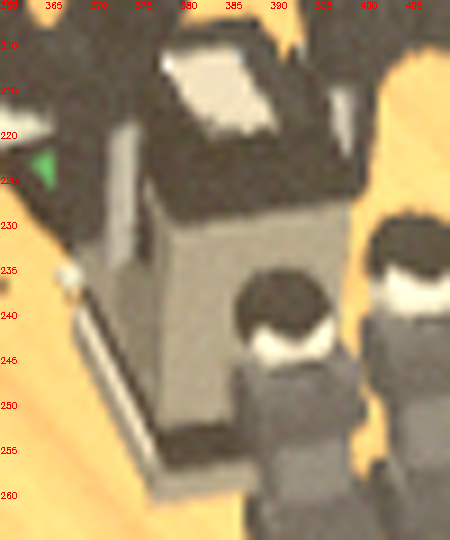

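View pics/z2.png

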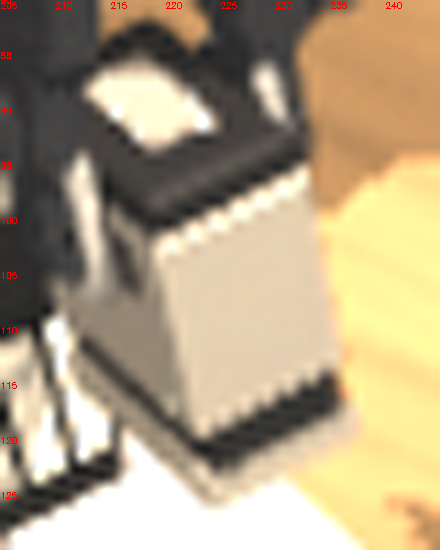

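Projecting the planned pack corners into both views matches what I see to within about 1–2 px. I'll do one last check of the whole scene.

View pics/scene16.png

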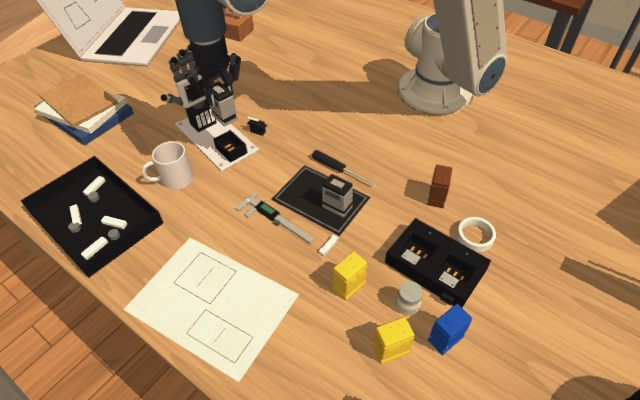

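Run:
```python
from h import *
for i in range(10): b=read_camera('scene')
s=read_state();goto([.562,-.3085,.1697],-12.4);print(np.abs(s['joint_vel']).max())
sign_off()
```

```text
t31.27 pos [ 0.562  -0.308   0.1696] F [ 0.14  0.63 -3.15] op 0.0393 j [-0.258  0.457  0.247 -0.    -1.36   0.043]
[[ 0.    -0.214 -0.977]
 [ 0.    -0.977  0.214]
 [-1.    -0.    -0.   ]]
shift units [-0.    0.02 -0.  ] heading 167.67 turn world z deg -0.07 wx units 0.01
tilt corr tool units [ 0.    -0.003  0.005]
0.0019410044736258578
the job is handed in; nothing more can be done
```

The job is handed in at about 31 s: the lighter pack stands on the mat, and the arm holds the heavier one upright over the empty cradle.

- **Weights:** the first pack (the dock's -y bay) read about 2.9 N hanging, and 3.3 N on a second lift. The other read about 1.5 N, so it is the lighter one. The sensor is noisy, but the gap is clear.
- **Order:** I parked the heavier pack on the mat's -y half while I pulled out and weighed the other. I then stood the lighter one on the +y half and picked the heavier one up again.
- **Final hold:** the gripper is within about 1 mm and 0.1° of the pose I aimed for over the cradle, the tool is vertical, and the arm is still. The underside works out at about 8 cm above the cradle mouth. Corners projected into both fixed cameras agreed to about 1–2 px (2.5 px at worst). A rough two-view check of one corner disagreed, putting it about 8 mm higher and a few mm off; I took that as poor corner picking.
- **Less gentle than intended:** while setting the lighter pack down, one step pressed it on the mat with about 37 N, peaking near 50 N. I eased it to about 3 N before letting go. The pack stayed upright.
- **Everything else:** the last scene picture shows the lighter pack upright on the mat, and nothing else looks moved.

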